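Build up the tea warmer

ROBOT

A 6-joint arm with a two-finger parallel gripper is mounted at the origin on the work surface. World frame = base frame: x ahead of the robot, y to its left, z up, the work surface at z = 0. Lengths are in m, angles in rad, forces in N, time in s.
With the tool pointing down it reaches from about 0.325 to 0.775 m from the base axis. Payload 5.5 kg.
Tool frame: the origin (TCP) lies at the very end of the fingers, on their centre line; the grasp point (between the pads) lies 19 mm behind it (robot.grip_depth is the distance from the TCP to the grasp point, in m); x points along the fingers, y is the direction in which the jaws open and shut, and the axes are right-handed (so a half turn about x gives the same grasp; the last joint's range is limited). The gripper opens to 88 mm and grips with 3 to 60 N. Pads are 20 mm wide; open, the fingers measure 115 mm over their backs; the gripper's body (75 mm by 178 mm) begins 61 mm behind the grasp point.
Start: joints at [1.155, 0.091, 1.231, -0, 1.82, -0.057], TCP at [0.211, 0.562, 0.193] pointing down, gripper open.
Joint ranges: [-2.87, 2.87], [-0.86, 2.18], [0.17, 2.46], [-1.51, 4.65], [0.06, 2.69], [-2.65, 2.65]. Speed limits (rad/s): [2.57, 2.57, 3.01, 3.14, 3.14, 3.14].

INTERFACE

Orientations are given as a rotation vector (axis times angle).
In Python, from cell import robot gives the robot as it stands.
- The arm moves only by the tool drive_tool, never from a script. Its argument "motion" is a list of rows, each an object with "travel": the shift along the tool's x, y, z normalised to -1 to 1, where 1 is 500 mm, a list of three; "twist": the turn about the tool's x normalised to -1 to 1, where 1 is pi/2 rad; "jaw": the closure, from 0 (fully open) to 1 (shut). A call has 1 to 5 rows; each row is the pose to reach, as a shift and turn from the pose commanded when the call began, along the tool's axes at that moment; what a row does not reach only later rows make up. A row lasts 1/12 s, in which the tool goes at most 41.7 mm and 7.16 degrees, less where a joint would pass 70% of its speed; a pose out of reach is approached as far as the arm can. A call with a number of a shift or a turn outside -1 to 1 is refused whole. A call with a gripper value outside its range is refused whole. The fingers move at their own pace and stop on an object; "force" is the grip in N (left out, the last holds). Time passes only in rows, so rows that repeat a pose let the fingers close. It gives the time, the measured TCP pose, the force and the opening at its end, in the units of the state.
- robot.get_state(): the state, without advancing time (a new reading comes with each control period).
- robot.camera(name): name is "side" or "top"; returns a dict with "image" (400x640x3 uint8, blue, green, red), "depth" (400x640 float32, m along the optical axis (not along the pixel's ray), 0 where there is no reading), "fx", "fy", "cx", "cy" (pixels), "rvec" (rotation vector, rad) and "tvec" (3), from world to camera coordinates, as OpenCV has them. Camera axes: x right, y down, z forward; pixel columns grow to the right and rows downward; lengths in m; the calibration is good to about 2 mm. A picture is of the moment at which its call begins.
- robot.sign_off(): hands the job in, once; it reports no verdict.
The state is a dict: "clock": time; "q": joint angles; "dq": joint speeds; "effort": joint torques, N m; "position": TCP position; "tcp_rot": TCP orientation; "wrist_force": force on the tool from outside, world axes, zero at the start; "wrist_torque": the same for the moment, N m; "gripper_width": opening from 0.0 (shut) to 1.0 (fully open).
Only numpy, scipy, OpenCV 4.12 (cv2) and the standard library are available. Lean on these libraries where they do the work, as an engineer would, in place of code of your own. Each camera call takes 0.05 s, during which the arm holds its last target. There are 200 camera calls.

TASK

Build up the tea set on the warmer, one piece at a time from the bottom: first stand the tea light in the middle of the warmer's base between its walls, then the cup centred on top of the walls, then hang the infuser in the cup, and last put the lid on the infuser, knob up. Set each piece down gently, upright and fully seated, without dropping it, and leave the spice jar, the tape roll and the dropper bottle where they are.

Things in the scene. Friction and masses are not known exactly. Their poses are not given: they have to be found in the camera images.
- warmer: Tea warmer, fixed: marble base 110 (x) by 90 (y) by 10 mm thick; on it two dark steel walls parallel to its x axis, 80 mm long, 14 mm thick, tops 40 mm above the counter. The gap between them is 50 mm wide (y -25 to +25 mm), open at both x ends: fingers closing along x fit in. The tea light goes on the base mid-gap, the cup across the wall tops. Origin: centre of underside, z up.
- tealight: Tea light, unlit: an aluminium disc 38 mm in diameter, 16 mm high, with a white top and a short wick (look only). Loose, about 20 g. Origin: centre of its underside, z up.
- cup: White ceramic tea cup without a handle: an upright straight cylinder 68 mm in outer diameter, 70 mm high, wall 4 mm (60 mm mouth), flat foot, floor 6 mm thick. Loose, about 0.22 kg. Origin: centre of its underside, z up.
- infuser: Steel infuser, upright: basket 44 mm wide at the foot, 56 at 45 mm height; flange 68 mm wide, 45 to 49 mm up; above it a straight collar, 48 mm outside, 42 inside, 49 to 75 mm up, by which it is taken. In the cup its flange rests on the rim, its foot 25 mm above the cup's underside. Loose, about 90 g. Origin: centre of underside, z up.
- lid: Dark wooden lid, knob up: disc 60 mm wide, 8 mm thick; knob 20 mm wide, 14 to 40 mm above the underside; beneath, a plug 36 mm wide tapering to 30, 6 mm long, on which it stands. On the infuser the plug is inside the collar and the disc rests on it, the lid's origin 69 mm above the infuser's foot. Loose, about 60 g. Origin: centre of underside, z up.
- spice_jar: Bystander, to be left alone: amber spice jar with black cap, 44 mm in diameter, 95 mm high. Loose. Origin: centre of its underside, z up.
- tape_roll: Bystander, to be left alone: a big pale roll of packing tape lying flat, 100 mm outer and 76 mm inner diameter, 48 mm high. Loose. Origin: centre of its underside, z up.
- dropper_bottle: Bystander, to be left alone: small amber bottle with white cap, 36 mm in diameter, 85 mm high. Loose. Origin: centre of its underside, z up.

How it is judged:
By the outcome, as a careful person would: the job done as asked, in the order asked, and still so for the second after the job is handed in, with the robot touching nothing.
It also fails if it takes over 131 s, if anything falls off the work surface, if the arm or the gripper's body presses on something with over 40 N, if the wrist force passes 120 N, or if a joint passes its speed limit or range.

## Working session

There is one attempt and no reset: what is moved stays moved. The work goes in short steps, Python scripts to look and compute and a tool call to move; the robot and the scene stay as the last step left them, time stands still between calls to the robot, and variables do not carry over. Pictures are saved under pics/ and viewed, about 12 in all and at most 16, crops included, and the job is handed in when it is done.

Besides the shell and the picture viewer there is one more tool, called after "Emit:" as a command line: name --argument value ..., lists and objects as JSON in quotes. drive_tool: Moves the arm, as the interface text tells. Scaled input: -1 to 1 covers 500 mm each way for a shift and pi/2 rad each way for a turn. Its arguments: {"type":"object","properties":{"motion":{"type":"array"},"force":{"type":"number"}},"required":["motion"]}

```bash
mkdir -p pics; ls
cat > h.py <<'E'
import numpy as np, cv2
from scipy.spatial.transform import Rotation as R
from cell import robot
def grab(n):
    c=robot.camera(n); c['R']=cv2.Rodrigues(np.array(c['rvec'],float))[0]; c['t']=np.array(c['tvec'],float).ravel(); return c
def cloud(c):
    d=c['depth']; v,u=np.mgrid[:d.shape[0],:d.shape[1]]
    p=np.stack([(u-c['cx'])/c['fx']*d,(v-c['cy'])/c['fy']*d,d],-1)
    w=(p-c['t'])@c['R']; w[d==0]=np.nan; return w
def plane(c,u,v,z):
    r=c['R'].T@np.array([(u-c['cx'])/c['fx'],(v-c['cy'])/c['fy'],1]); o=-c['R'].T@c['t']
    return o+r*(z-o[2])/r[2]
def proj(c,p):
    q=c['R']@np.array(p)+c['t']; return c['fx']*q[0]/q[2]+c['cx'],c['fy']*q[1]/q[2]+c['cy']
def st():
    s=robot.get_state(); print({k:np.round(s[k],4) for k in('clock','q','position','tcp_rot','wrist_force','gripper_width')}); print(R.from_rotvec(s['tcp_rot']).as_matrix().round(3)); return s
E
python3 - <<'E'
from h import *
st()
for n in('top','side'):
    c=grab(n); cv2.imwrite(f'pics/{n}0.png',c['image']); np.savez(f'{n}0.npz',**c)
    print(n,-c['R'].T@c['t'],c['fx'])
E
```

```text
pics
{'clock': np.float64(0.0), 'q': array([ 1.1553,  0.0919,  1.2319, -0.    ,  1.8198, -0.0567]), 'position': array([0.2106, 0.5615, 0.1916]), 'tcp_rot': array([ 0.2801,  1.5528, -0.283 ]), 'wrist_force': array([0.6903, 0.0234, 0.0402]), 'gripper_width': np.float64(1.0015)}
[[-0.001  0.351  0.936]
 [-0.002  0.936 -0.351]
 [-1.    -0.002 -0.   ]]
top [ 0.51123957 -0.0012413   1.16585104] 428.05586613348754
side [-0.01954634 -0.56166521  0.50956997] 373.745565073497
```

View pics/top0.png

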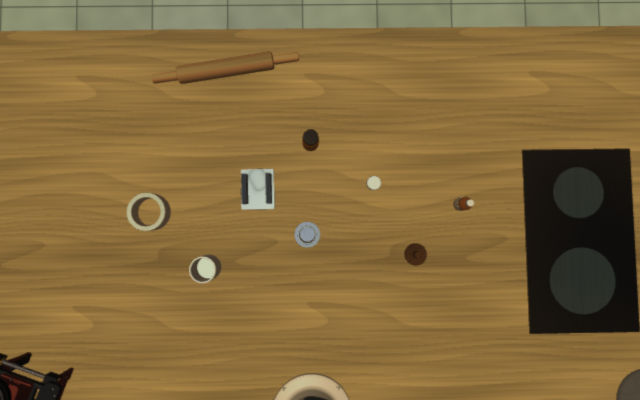

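View pics/side0.png

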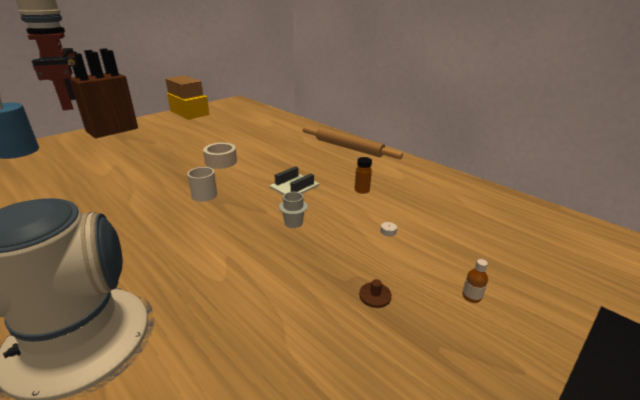

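The top view shows the warmer at about (257,189), tea light (374,183), cup (205,270), infuser (307,235), lid (416,254), jar (311,139), tape (147,212) and dropper (463,203). The side view shows every piece standing upright.

```bash
cat >> h.py <<'E'
def circ(P):
    """enclosing circle of xy points"""
    (x,y),r=cv2.minEnclosingCircle(P[:,:2].astype(np.float32)); return np.round([x,y,r],4)
E
python3 - <<'E'
from h import *
C={n:dict(np.load(f'{n}0.npz')) for n in('top','side')}
g={'warmer':(257,189),'tealight':(374,183),'cup':(205,270),'infuser':(307,235),'lid':(416,254),'jar':(311,139),'tape':(147,212),'dropper':(463,203)}
W=cloud(C['top']); S=cloud(C['side']).reshape(-1,3)
# height bands (top-surface) used for each piece
band={'warmer':(.03,.05),'tealight':(.010,.03),'cup':(.06,.08),'infuser':(.065,.085),'lid':(.008,.02),'jar':(.085,.105),'tape':(.04,.056),'dropper':(.07,.1)}
for k,(u,v) in g.items():
    a=W[v-30:v+30,u-30:u+30].reshape(-1,3); 
    lo,hi=band[k]; p=a[(a[:,2]>lo)&(a[:,2]<hi)]
    c0=plane(C['top'],u,v,(lo+hi)/2)
    print(k,c0.round(3),'zmax',np.nanmax(a[:,2]).round(3),'top',len(p),circ(p) if len(p) else '', (p.min(0)+p.max(0)).round(4)/2 if len(p) else '')
    s=S[(np.hypot(*(S[:,:2]-c0[:2]).T)<.08)&(S[:,2]>lo)&(S[:,2]<hi)]
    if len(s): print('    side',len(s),circ(s),s.min(0).round(3),s.max(0).round(3))
u,v=g['warmer'];a=W[v-30:v+30,u-30:u+30].reshape(-1,3);p=a[(a[:,2]>.03)&(a[:,2]<.05)]
print(cv2.minAreaRect((p[:,:2]*1000).astype(np.float32)))
p=a[(a[:,2]>.006)&(a[:,2]<.05)];print(cv2.minAreaRect((p[:,:2]*1000).astype(np.float32)))
E
```

```text
warmer [0.597 0.136 0.04 ] zmax 0.047 top 348 [0.6013 0.1398 0.0543] [0.6003  0.13955 0.0387 ]
    side 245 [0.5992 0.1386 0.0559] [0.558 0.096 0.03 ] [0.64  0.178 0.04 ]
tealight [ 0.611 -0.176  0.02 ] zmax 0.023 top 151 [ 0.6121 -0.1749  0.0191] [ 0.61255 -0.1758   0.0168 ]
    side 136 [ 0.6105 -0.1776  0.0192] [ 0.593 -0.197  0.01 ] [ 0.628 -0.159  0.018]
cup [0.391 0.265 0.07 ] zmax 0.075 top 165 [0.3926 0.2731 0.0343] [0.3933  0.2726  0.06775]
    side 190 [0.3918 0.2714 0.0362] [0.357 0.237 0.06 ] [0.424 0.305 0.07 ]
infuser [0.476 0.005 0.075] zmax 0.08 top 66 [0.4771 0.0062 0.0239] [0.47805 0.00535 0.0729 ]
    side 152 [0.4746 0.0043 0.0253] [ 0.451 -0.02   0.065] [0.499 0.029 0.075]
lid [ 0.418 -0.286  0.014] zmax 0.044 top 331 [ 0.4184 -0.2837  0.0304] [ 0.41825 -0.2837   0.0137 ]
    side 518 [ 0.4165 -0.2845  0.0315] [ 0.387 -0.316  0.008] [ 0.447 -0.256  0.019]
jar [ 0.718 -0.008  0.095] zmax 0.1 top 199 [ 0.7245 -0.0055  0.0203] [ 0.72435 -0.0056   0.0925 ]
    side 112 [ 0.7205 -0.0079  0.0206] [ 0.701 -0.028  0.085] [0.741 0.01  0.095]
tape [0.54  0.42  0.048] zmax 0.054 top 537 [0.5426 0.4257 0.051 ] [0.54185 0.4259  0.0471 ]
    side 227 [0.5399 0.4222 0.0513] [0.491 0.373 0.04 ] [0.59  0.472 0.049]
dropper [ 0.551 -0.392  0.085] zmax 0.089 top 51 [ 0.5529 -0.4097  0.0099] [ 0.55355 -0.4097   0.0803 ]
    side 120 [ 0.5506 -0.4111  0.0099] [ 0.541 -0.42   0.07 ] [ 0.559 -0.402  0.086]
((600.2689208984375, 139.5577850341797), (77.37862396240234, 79.56791687011719), 89.91845703125)
((612.6311645507812, 139.84213256835938), (151.2040252685547, 115.25843811035156), 13.885369300842285)
```

Emit:
drive_tool --motion '[{"travel": [0, -0.26, 0.3], "twist": 0.385, "jaw": 0.3}, {"travel": [0, -0.26, 0.3], "twist": 0.385, "jaw": 0.3}, {"travel": [0, -0.26, 0.3], "twist": 0.385, "jaw": 0.3}, {"travel": [0, -0.26, 0.3], "twist": 0.385, "jaw": 0.3}, {"travel": [0, -0.26, 0.3], "twist": 0.385, "jaw": 0.3}]' --force 8

```text
clock: 0.52
position: [0.3063, 0.3849, 0.1923]
tcp_rot: [0.756, 1.435, -0.757]
wrist_force: [0.4, -0.5, 0.7]
gripper_width: 0.706
```

Emit:
drive_tool --motion '[{"travel": [0, -0.04, 0.4], "twist": 0.385, "jaw": 0.3}, {"travel": [0, -0.04, 0.4], "twist": 0.385, "jaw": 0.3}, {"travel": [0, -0.04, 0.4], "twist": 0.385, "jaw": 0.3}, {"travel": [0, -0.04, 0.4], "twist": 0.385, "jaw": 0.3}, {"travel": [0, -0.04, 0.4], "twist": 0.385, "jaw": 0.3}]'

```text
clock: 0.93
position: [0.4038, 0.2092, 0.1924]
tcp_rot: [1.212, 1.207, -1.213]
wrist_force: [0.8, -1.0, 0.4]
gripper_width: 0.703
```

```bash
python3 -c "
from h import *
st()"
```

```text
{'clock': np.float64(0.9333), 'q': array([ 4.0360e-01, -3.0020e-01,  1.5957e+00, -5.0000e-04,  1.8463e+00,
        4.0810e-01]), 'position': array([0.4038, 0.2092, 0.1924]), 'tcp_rot': array([ 1.2121,  1.2066, -1.2128]), 'wrist_force': array([ 0.8298, -0.9858,  0.3602]), 'gripper_width': np.float64(0.7028)}
[[-0.     1.    -0.005]
 [-0.001 -0.005 -1.   ]
 [-1.     0.     0.001]]
```

Emit:
drive_tool --motion '[{"travel": [0, 0.2, 0.36], "twist": 0, "jaw": 0.3}, {"travel": [0, 0.2, 0.36], "twist": 0, "jaw": 0.3}, {"travel": [0, 0.2, 0.36], "twist": 0, "jaw": 0.3}, {"travel": [0, 0.2, 0.36], "twist": 0, "jaw": 0.3}, {"travel": [0, 0.2, 0.36], "twist": 0, "jaw": 0.3}]'

```text
clock: 1.35
position: [0.5041, 0.0297, 0.1924]
tcp_rot: [1.208, 1.21, -1.208]
wrist_force: [1.3, 0.7, -0.2]
gripper_width: 0.7
```

Emit:
drive_tool --motion '[{"travel": [0, 0.2, 0.36], "twist": 0, "jaw": 0.3}, {"travel": [0, 0.2, 0.36], "twist": 0, "jaw": 0.3}, {"travel": [0, 0.2, 0.36], "twist": 0, "jaw": 0.3}, {"travel": [0, 0.2, 0.36], "twist": 0, "jaw": 0.3}, {"travel": [0, 0.2, 0.36], "twist": 0, "jaw": 0.3}]'

```text
clock: 1.77
position: [0.6046, -0.1501, 0.192]
tcp_rot: [1.208, 1.211, -1.208]
wrist_force: [0.1, 0.4, 0.3]
gripper_width: 0.7
```

Emit:
drive_tool --motion '[{"travel": [0.2, 0, 0.05], "twist": 0, "jaw": 0.3}, {"travel": [0.2, 0, 0.05], "twist": 0, "jaw": 0.3}, {"travel": [0.2, 0, 0.05], "twist": 0, "jaw": 0.3}, {"travel": [0.2, 0, 0.05], "twist": 0, "jaw": 0.3}, {"travel": [0.2, 0, 0.05], "twist": 0, "jaw": 0.3}]'

```text
clock: 2.18
position: [0.6031, -0.1725, 0.0911]
tcp_rot: [1.207, 1.214, -1.21]
wrist_force: [-0.1, -0.3, 1.2]
gripper_width: 0.698
```

Run:
```python
from h import *
st()
c=grab('side'); cv2.imwrite('pics/a.png',cv2.resize(c['image'][130:330,250:500],None,fx=3,fy=3)[:600])
c=grab('top'); cv2.imwrite('pics/a2.png',cv2.resize(c['image'][130:270,180:440],None,fx=3,fy=3))
```

```text
{'clock': np.float64(2.1833), 'q': array([-3.3300e-01,  1.7140e-01,  1.3229e+00,  2.0000e-04,  1.6510e+00,
       -3.3490e-01]), 'position': array([ 0.6031, -0.1725,  0.0911]), 'tcp_rot': array([ 1.2072,  1.2138, -1.2097]), 'wrist_force': array([-0.0501, -0.3124,  1.1747]), 'gripper_width': np.float64(0.698)}
[[-0.004  1.     0.002]
 [ 0.001  0.002 -1.   ]
 [-1.    -0.004 -0.001]]
```

Emit:
drive_tool --motion '[{"travel": [0.05, 0.016, 0.007], "twist": 0, "jaw": 0.3}, {"travel": [0.1, 0.016, 0.007], "twist": 0, "jaw": 0.3}, {"travel": [0.14, 0.016, 0.007], "twist": 0, "jaw": 0.3}, {"travel": [0.17, 0.016, 0.007], "twist": 0, "jaw": 0.3}, {"travel": [0.17, 0.016, 0.007], "twist": 0, "jaw": 0.3}]'

```text
clock: 2.7
position: [0.6116, -0.1753, 0.0066]
tcp_rot: [1.206, 1.213, -1.208]
wrist_force: [-0.5, 0.3, -1.3]
gripper_width: 0.697
```

Run:
```python
from h import *
st()
c=grab('side'); cv2.imwrite('pics/b.png',cv2.resize(c['image'][150:280,300:500],None,fx=3,fy=3))
```

```text
{'clock': np.float64(2.7), 'q': array([-3.3260e-01,  2.3100e-01,  1.4069e+00,  1.0000e-04,  1.5057e+00,
       -3.3610e-01]), 'position': array([ 0.6116, -0.1753,  0.0066]), 'tcp_rot': array([ 1.2063,  1.2127, -1.2076]), 'wrist_force': array([-0.5388,  0.2971, -1.3145]), 'gripper_width': np.float64(0.6967)}
[[-0.002  1.     0.003]
 [ 0.001  0.003 -1.   ]
 [-1.    -0.002 -0.001]]
```

View pics/b.png

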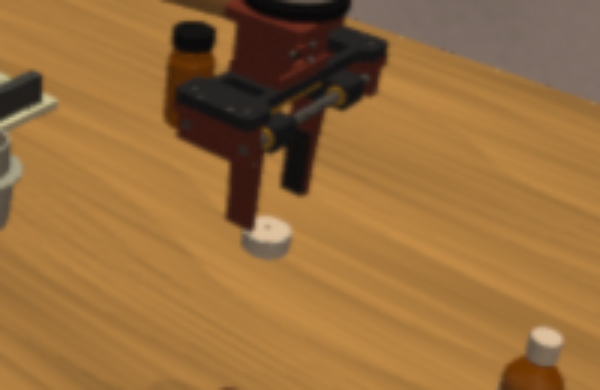

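The picture shows the fingertips at crop (240,225) and (297,190), with the tea light at (267,237). The jaws look too far back or too high, so I'll check with depth before closing.

Run:
```python
from h import *
s=robot.get_state()['position']
for n in('side','top'):
    c=grab(n); W=cloud(c)
    for d in(-.031,.031): print(n,'expected tip px',np.round(proj(c,s+np.array([d,0,0])),1))
    print('tealight top px',np.round(proj(c,[.6113,-.1763,.016]),1))
    p=W.reshape(-1,3); p=p[(abs(p[:,0]-.611)<.08)&(abs(p[:,1]+.175)<.05)&(p[:,2]>.005)&(p[:,2]<.06)]
    for lo in np.arange(.005,.06,.008):
        q=p[(p[:,2]>lo)&(p[:,2]<lo+.008)]
        if len(q): print(lo.round(3),len(q),q.min(0).round(3),q.max(0).round(3))
    if n=='side':
        for u,v in((80,222),(80,216),(99,186),(89,237),(89,228)): 
            uu,vv=300+(u*3 if 0 else u),150+v//3; print(uu,vv,W[vv,uu].round(3))
```

```text
side expected tip px [379.8 233.2]
side expected tip px [395.4 222.6]
tealight top px [388.1 225.4]
0.005 53 [ 0.592 -0.196  0.005] [ 0.62  -0.163  0.013]
0.013 102 [ 0.592 -0.195  0.013] [ 0.627 -0.164  0.017]
0.029 3 [ 0.643 -0.184  0.035] [ 0.645 -0.171  0.037]
0.037 52 [ 0.57  -0.188  0.037] [ 0.652 -0.163  0.045]
0.045 64 [ 0.571 -0.188  0.045] [ 0.651 -0.163  0.053]
0.053 55 [ 0.571 -0.188  0.053] [ 0.648 -0.164  0.06 ]
380 224 [ 0.573 -0.179  0.04 ]
380 222 [ 0.572 -0.179  0.045]
399 212 [ 0.642 -0.182  0.042]
389 229 [ 0.602 -0.186  0.015]
389 226 [ 0.613 -0.178  0.015]
top expected tip px [373.3 194.1]
top expected tip px [372.8 171.4]
tealight top px [373.7 182.9]
0.005 1 [ 0.634 -0.135  0.007] [ 0.634 -0.135  0.007]
```

Depth puts the finger ends at z≈0.036, while the reported TCP is 0.007; x and y agree. Closing the jaws here is a safe test: they'll either stop on 38 mm (0.43) or shut above the disc.

Emit:
drive_tool --motion '[{"travel": [0, 0, 0], "twist": 0, "jaw": 1}, {"travel": [0, 0, 0], "twist": 0, "jaw": 1}, {"travel": [0, 0, 0], "twist": 0, "jaw": 1}, {"travel": [0, 0, 0], "twist": 0, "jaw": 1}, {"travel": [0, 0, 0], "twist": 0, "jaw": 1}]' --force 6

```text
clock: 3.27
position: [0.6123, -0.1763, 0.0081]
tcp_rot: [1.208, 1.21, -1.207]
wrist_force: [-0.1, -0.7, -0.6]
gripper_width: 0.358
```

Emit:
drive_tool --motion '[{"travel": [0, 0, 0], "twist": 0, "jaw": 1}, {"travel": [0, 0, 0], "twist": 0, "jaw": 1}, {"travel": [0, 0, 0], "twist": 0, "jaw": 1}, {"travel": [0, 0, 0], "twist": 0, "jaw": 1}, {"travel": [0, 0, 0], "twist": 0, "jaw": 1}]'

```text
clock: 3.68
position: [0.6121, -0.1762, 0.0077]
tcp_rot: [1.207, 1.21, -1.207]
wrist_force: [0.4, -0.0, -0.2]
gripper_width: 0.008
```

The jaws shut above the disc, so the real finger ends sit about 28 mm above the reported TCP. I'll measure that offset precisely.

Run:
```python
from h import *
s=robot.get_state()['position'];print(s)
c=grab('side'); W=cloud(c)
cv2.imwrite('pics/c.png',cv2.resize(c['image'][150:280,320:460],None,fx=4,fy=4))
m=(abs(W[...,0]-.611)<.04)&(abs(W[...,1]+.176)<.03)&(W[...,2]>.02)&(W[...,2]<.08)
p=W[m]; print(len(p)); o=np.argsort(p[:,2])[:12]; print(p[o].round(4)); print(p.min(0),p.max(0))
tl=W[(abs(W[...,0]-.611)<.04)&(abs(W[...,1]+.176)<.03)&(W[...,2]>.012)&(W[...,2]<.02)]; print('tealight',circ(tl))
```

```text
[ 0.6121232  -0.17622085  0.00767795]
199
[[ 0.6053 -0.186   0.036 ]
 [ 0.615  -0.1872  0.0376]
 [ 0.6032 -0.1761  0.0377]
 [ 0.6197 -0.1867  0.0379]
 [ 0.6025 -0.1653  0.0384]
 [ 0.6119 -0.1865  0.0387]
 [ 0.602  -0.1713  0.0387]
 [ 0.6031 -0.1676  0.0392]
 [ 0.6011 -0.183   0.0392]
 [ 0.6053 -0.1882  0.0398]
 [ 0.6021 -0.1738  0.0399]
 [ 0.6029 -0.1815  0.0404]]
[ 0.59777899 -0.18868431  0.03596351] [ 0.62184021 -0.16516173  0.0797391 ]
tealight [ 0.6102 -0.1774  0.0195]
```

View pics/c.png

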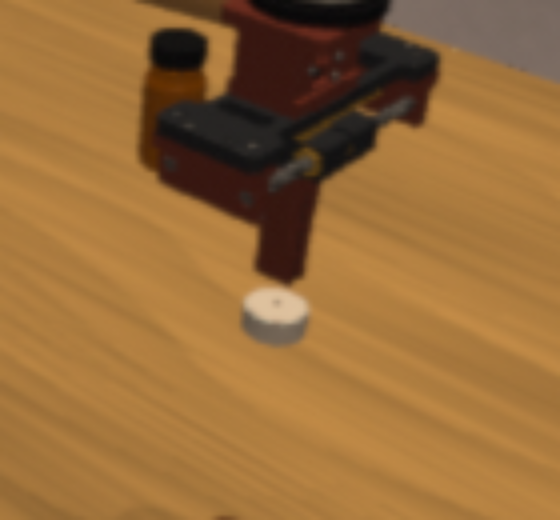

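The closed fingers end about 10 px above the disc in the crop, at (280,280) against its top at (275,303). Lowest depth reading is z≈0.036 at reported 0.0077, so the offset is about +28 mm along the tool and x/y agree. I'll correct for it by opening, then descending carefully.

Emit:
drive_tool --motion '[{"travel": [0, 0, 0], "twist": 0, "jaw": 0.3}, {"travel": [0, 0, 0], "twist": 0, "jaw": 0.3}, {"travel": [0, 0, 0], "twist": 0, "jaw": 0.3}, {"travel": [0, 0, 0], "twist": 0, "jaw": 0.3}, {"travel": [0, 0, 0], "twist": 0, "jaw": 0.3}]'

```text
clock: 4.15
position: [0.6121, -0.1762, 0.0077]
tcp_rot: [1.207, 1.21, -1.207]
wrist_force: [0.1, 0.3, 0.2]
gripper_width: 0.347
```

Emit:
drive_tool --motion '[{"travel": [0, 0, 0], "twist": 0, "jaw": 0.3}, {"travel": [0, 0, 0], "twist": 0, "jaw": 0.3}, {"travel": [0, 0, 0], "twist": 0, "jaw": 0.3}, {"travel": [0, 0, 0], "twist": 0, "jaw": 0.3}, {"travel": [0, 0, 0], "twist": 0, "jaw": 0.3}]'

```text
clock: 4.57
position: [0.6122, -0.1762, 0.0078]
tcp_rot: [1.207, 1.21, -1.207]
wrist_force: [-0.5, -0.9, -0.4]
gripper_width: 0.687
```

Emit:
drive_tool --motion '[{"travel": [0.015, 0, 0], "twist": 0, "jaw": 0.3}, {"travel": [0.03, 0, 0], "twist": 0, "jaw": 0.3}, {"travel": [0.04, 0, 0], "twist": 0, "jaw": 0.3}, {"travel": [0.05, 0, 0], "twist": 0, "jaw": 0.3}, {"travel": [0.05, 0, 0], "twist": 0, "jaw": 0.3}]'

```text
clock: 4.98
position: [0.611, -0.1758, -0.0195]
tcp_rot: [1.207, 1.213, -1.209]
wrist_force: [-0.1, 0.7, 0.5]
gripper_width: 0.701
```

Run:
```python
from h import *
st()
c=grab('side'); W=cloud(c)
p=W[(abs(W[...,0]-.611)<.06)&(abs(W[...,1]+.176)<.03)&(W[...,2]>.003)&(W[...,2]<.08)]
for lo in np.arange(.003,.04,.004):
    q=p[(p[:,2]>lo)&(p[:,2]<lo+.004)]; print(lo.round(3),len(q),q.min(0).round(3),q.max(0).round(3))
```

```text
{'clock': np.float64(4.9833), 'q': array([-0.3337,  0.2492,  1.4333, -0.    ,  1.4622, -0.3362]), 'position': array([ 0.611 , -0.1758, -0.0195]), 'tcp_rot': array([ 1.2067,  1.2133, -1.2091]), 'wrist_force': array([-0.068 ,  0.7339,  0.5282]), 'gripper_width': np.float64(0.7013)}
[[-0.003  1.     0.002]
 [ 0.001  0.002 -1.   ]
 [-1.    -0.003 -0.001]]
0.003 19 [ 0.594 -0.196  0.003] [ 0.622 -0.179  0.007]
0.007 31 [ 0.572 -0.197  0.007] [ 0.647 -0.168  0.011]
0.011 81 [ 0.569 -0.195  0.011] [ 0.65  -0.163  0.015]
0.015 77 [ 0.569 -0.196  0.015] [ 0.649 -0.165  0.019]
0.019 31 [ 0.569 -0.188  0.019] [ 0.648 -0.164  0.023]
0.023 31 [ 0.569 -0.188  0.023] [ 0.647 -0.165  0.027]
0.027 27 [ 0.569 -0.187  0.027] [ 0.65  -0.165  0.031]
0.031 29 [ 0.57  -0.187  0.031] [ 0.648 -0.165  0.035]
0.035 28 [ 0.568 -0.188  0.035] [ 0.649 -0.164  0.039]
0.039 29 [ 0.568 -0.188  0.039] [ 0.648 -0.167  0.043]
```

Offset confirmed: reported −0.0195 gives a real height of about 0.008. Gripping and lifting.

Emit:
drive_tool --motion '[{"travel": [0.004, 0, 0], "twist": 0, "jaw": 1}, {"travel": [0.004, 0, 0], "twist": 0, "jaw": 1}, {"travel": [0.004, 0, 0], "twist": 0, "jaw": 1}, {"travel": [0.004, 0, 0], "twist": 0, "jaw": 1}, {"travel": [0.004, 0, 0], "twist": 0, "jaw": 1}]' --force 8

```text
clock: 5.45
position: [0.6124, -0.1763, -0.0189]
tcp_rot: [1.207, 1.21, -1.207]
wrist_force: [-0.3, -0.4, 0.7]
gripper_width: 0.428
```

Emit:
drive_tool --motion '[{"travel": [0, 0, 0], "twist": 0, "jaw": 1}, {"travel": [0, 0, 0], "twist": 0, "jaw": 1}, {"travel": [0, 0, 0], "twist": 0, "jaw": 1}, {"travel": [0, 0, 0], "twist": 0, "jaw": 1}, {"travel": [0, 0, 0], "twist": 0, "jaw": 1}]'

```text
clock: 5.87
position: [0.6124, -0.1763, -0.0189]
tcp_rot: [1.208, 1.21, -1.207]
wrist_force: [0.9, -0.2, 0.5]
gripper_width: 0.426
```

Emit:
drive_tool --motion '[{"travel": [-0.03, 0, 0], "twist": 0, "jaw": 1}, {"travel": [-0.08, 0, 0], "twist": 0, "jaw": 1}, {"travel": [-0.14, 0, 0], "twist": 0, "jaw": 1}, {"travel": [-0.2, 0, 0], "twist": 0, "jaw": 1}, {"travel": [-0.2, 0, 0], "twist": 0, "jaw": 1}]'

```text
clock: 6.28
position: [0.6151, -0.1772, 0.0886]
tcp_rot: [1.21, 1.2, -1.202]
wrist_force: [1.2, 0.3, 1.5]
gripper_width: 0.424
```

Run:
```python
from h import *
st()
c=grab('side'); W=cloud(c)
cv2.imwrite('pics/d.png',cv2.resize(c['image'][100:260,320:480],None,fx=3,fy=3))
m=(c['image'].min(2)>130)&(abs(W[...,0]-.611)<.06)&(abs(W[...,1]+.176)<.05)&(W[...,2]>.05)
p=W[m];print(len(p),p.min(0),p.max(0), circ(p))
```

```text
{'clock': np.float64(6.2833), 'q': array([-0.3337,  0.1918,  1.3047,  0.    ,  1.6345, -0.3362]), 'position': array([ 0.6151, -0.1772,  0.0886]), 'tcp_rot': array([ 1.2095,  1.2004, -1.2016]), 'wrist_force': array([1.2371, 0.3015, 1.4725]), 'gripper_width': np.float64(0.4241)}
[[ 0.01   1.     0.002]
 [-0.003  0.003 -1.   ]
 [-1.     0.01   0.004]]
64 [ 0.57714579 -0.19460469  0.12033506] [ 0.6311409  -0.14804871  0.42597138] [ 0.6043 -0.1743  0.0275]
```

Emit:
drive_tool --motion '[{"travel": [0, -0.005, -0.05], "twist": 0, "jaw": 1}, {"travel": [0, -0.01, -0.12], "twist": 0, "jaw": 1}, {"travel": [0, -0.012, -0.19], "twist": 0, "jaw": 1}, {"travel": [0, -0.012, -0.26], "twist": 0, "jaw": 1}, {"travel": [0, -0.012, -0.33], "twist": 0, "jaw": 1}]'

```text
clock: 6.75
position: [0.6046, -0.0098, 0.0788]
tcp_rot: [1.207, 1.212, -1.21]
wrist_force: [0.6, 0.4, 0.2]
gripper_width: 0.426
```

Emit:
drive_tool --motion '[{"travel": [0, -0.01, -0.07], "twist": 0, "jaw": 1}, {"travel": [0, -0.012, -0.14], "twist": 0, "jaw": 1}, {"travel": [0, -0.012, -0.21], "twist": 0, "jaw": 1}, {"travel": [0, -0.012, -0.26], "twist": 0, "jaw": 1}, {"travel": [0, -0.012, -0.3], "twist": 0, "jaw": 1}]'

```text
clock: 7.17
position: [0.5981, 0.1412, 0.0787]
tcp_rot: [1.205, 1.213, -1.208]
wrist_force: [0.8, -0.2, -0.6]
gripper_width: 0.426
```

Emit:
drive_tool --motion '[{"travel": [0, 0, 0], "twist": 0, "jaw": 1}, {"travel": [0, 0, 0], "twist": 0, "jaw": 1}, {"travel": [0, 0, 0], "twist": 0, "jaw": 1}, {"travel": [0, 0, 0], "twist": 0, "jaw": 1}, {"travel": [0, 0, 0], "twist": 0, "jaw": 1}]'

```text
clock: 7.58
position: [0.5994, 0.1374, 0.0804]
tcp_rot: [1.208, 1.21, -1.209]
wrist_force: [-0.4, -0.4, -0.2]
gripper_width: 0.424
```

Run:
```python
from h import *
st()
c=grab('side'); W=cloud(c)
cv2.imwrite('pics/d.png',cv2.resize(c['image'][80:230,220:400],None,fx=3,fy=3))
p=W[(c['image'].min(2)>110)&(abs(W[...,0]-.60)<.03)&(abs(W[...,1]-.139)<.03)&(W[...,2]>.08)&(W[...,2]<.13)]
print(len(p),p.min(0),p.max(0), circ(p))
```

```text
{'clock': np.float64(7.5833), 'q': array([ 1.7020e-01,  1.3810e-01,  1.3787e+00, -2.0000e-04,  1.6254e+00,
        1.6940e-01]), 'position': array([0.5994, 0.1374, 0.0804]), 'tcp_rot': array([ 1.2082,  1.2097, -1.2091]), 'wrist_force': array([-0.4187, -0.3561, -0.2135]), 'gripper_width': np.float64(0.4244)}
[[-0.     1.     0.001]
 [-0.     0.001 -1.   ]
 [-1.    -0.     0.   ]]
47 [0.58395073 0.1189518  0.11225547] [0.61707501 0.14986883 0.11817158] [0.5993 0.1344 0.0178]
```

View pics/d.png

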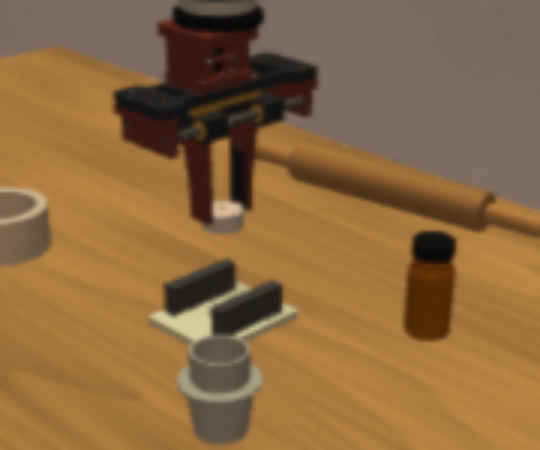

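The tea light is held level at crop (222,217), centred over the warmer. Nudging +2 mm in y and lowering.

Emit:
drive_tool --motion '[{"travel": [0.03, 0.001, -0.004], "twist": 0, "jaw": 1}, {"travel": [0.07, 0.001, -0.004], "twist": 0, "jaw": 1}, {"travel": [0.11, 0.001, -0.004], "twist": 0, "jaw": 1}, {"travel": [0.14, 0.001, -0.004], "twist": 0, "jaw": 1}, {"travel": [0.16, 0.001, -0.004], "twist": 0, "jaw": 1}]'

```text
clock: 8.05
position: [0.599, 0.1398, -0.0014]
tcp_rot: [1.207, 1.211, -1.21]
wrist_force: [-0.0, -0.0, -0.9]
gripper_width: 0.427
```

Emit:
drive_tool --motion '[{"travel": [0.004, 0, 0], "twist": 0, "jaw": 1}, {"travel": [0.008, 0, 0], "twist": 0, "jaw": 1}, {"travel": [0.012, 0, 0], "twist": 0, "jaw": 1}, {"travel": [0.015, 0, 0], "twist": 0, "jaw": 1}, {"travel": [0.015, 0, 0], "twist": 0, "jaw": 1}]'

```text
clock: 8.47
position: [0.6004, 0.1408, -0.006]
tcp_rot: [1.208, 1.21, -1.206]
wrist_force: [-0.4, 0.7, -0.6]
gripper_width: 0.427
```

Emit:
drive_tool --motion '[{"travel": [0.001, 0, 0], "twist": 0, "jaw": 1}, {"travel": [0.002, 0, 0], "twist": 0, "jaw": 1}, {"travel": [0.002, 0, 0], "twist": 0, "jaw": 1}, {"travel": [0.002, 0, 0], "twist": 0, "jaw": 1}, {"travel": [0.002, 0, 0], "twist": 0, "jaw": 1}]'

```text
clock: 8.88
position: [0.5999, 0.1408, -0.0076]
tcp_rot: [1.207, 1.21, -1.207]
wrist_force: [0.4, 0.0, -0.9]
gripper_width: 0.428
```

Run:
```python
from h import *
st()
```

```text
{'clock': np.float64(8.8833), 'q': array([ 0.1753,  0.1864,  1.4836, -0.    ,  1.4714,  0.1728]), 'position': array([ 0.5999,  0.1408, -0.0076]), 'tcp_rot': array([ 1.2075,  1.2103, -1.2072]), 'wrist_force': array([ 0.4385,  0.0094, -0.9301]), 'gripper_width': np.float64(0.4277)}
[[ 0.     1.     0.002]
 [ 0.     0.002 -1.   ]
 [-1.     0.    -0.   ]]
```

Emit:
drive_tool --motion '[{"travel": [0, 0, 0.003], "twist": 0, "jaw": 1}, {"travel": [0.001, 0, 0.003], "twist": 0, "jaw": 1}, {"travel": [0.002, 0, 0.003], "twist": 0, "jaw": 1}, {"travel": [0.003, 0, 0.003], "twist": 0, "jaw": 1}, {"travel": [0.003, 0, 0.003], "twist": 0, "jaw": 1}]'

```text
clock: 9.3
position: [0.5999, 0.1392, -0.0089]
tcp_rot: [1.207, 1.21, -1.207]
wrist_force: [-1.4, 0.3, 2.6]
gripper_width: 0.428
```

Emit:
drive_tool --motion '[{"travel": [0, 0, 0], "twist": 0, "jaw": 0.5}, {"travel": [0, 0, 0], "twist": 0, "jaw": 0.45}, {"travel": [0, 0, 0], "twist": 0, "jaw": 0.4}, {"travel": [0, 0, 0], "twist": 0, "jaw": 0.35}, {"travel": [0, 0, 0], "twist": 0, "jaw": 0.35}]'

```text
clock: 9.72
position: [0.5998, 0.1393, -0.0094]
tcp_rot: [1.207, 1.211, -1.207]
wrist_force: [-0.2, -0.0, 0.4]
gripper_width: 0.647
```

Emit:
drive_tool --motion '[{"travel": [-0.02, 0, 0], "twist": 0, "jaw": 0.3}, {"travel": [-0.06, 0, 0], "twist": 0, "jaw": 0.3}, {"travel": [-0.12, 0, 0], "twist": 0, "jaw": 0.3}, {"travel": [-0.2, 0, 0], "twist": 0, "jaw": 0.3}, {"travel": [-0.24, 0, 0], "twist": 0, "jaw": 0.3}]'

```text
clock: 10.13
position: [0.6012, 0.1395, 0.1166]
tcp_rot: [1.211, 1.207, -1.203]
wrist_force: [0.2, 0.4, 1.4]
gripper_width: 0.699
```

Run:
```python
from h import *
st()
c=grab('side'); W=cloud(c)
cv2.imwrite('pics/e.png',cv2.resize(c['image'][150:210,255:335],None,fx=6,fy=6))
p=W[(c['image'].min(2)>130)&(abs(W[...,0]-.60)<.03)&(abs(W[...,1]-.139)<.026)&(W[...,2]>.015)&(W[...,2]<.04)]
print(len(p),p.min(0),p.max(0), circ(p))
```

```text
{'clock': np.float64(10.1333), 'q': array([ 0.1729,  0.1291,  1.3243, -0.    ,  1.6823,  0.1703]), 'position': array([0.6012, 0.1395, 0.1166]), 'tcp_rot': array([ 1.2108,  1.2069, -1.2026]), 'wrist_force': array([0.1988, 0.4218, 1.4119]), 'gripper_width': np.float64(0.6986)}
[[ 0.006  1.     0.003]
 [ 0.001  0.003 -1.   ]
 [-1.     0.006 -0.001]]
30 [0.58518665 0.13233424 0.02370517] [0.61324973 0.1524541  0.02664035] [0.5992 0.1392 0.0145]
```

View pics/e.png

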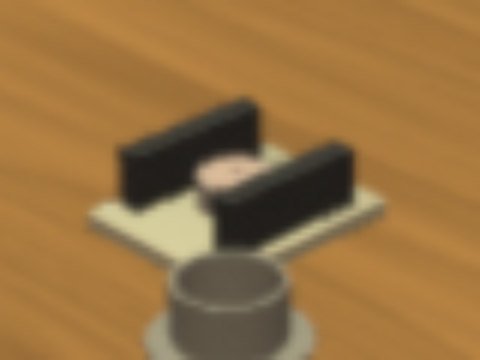

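The picture shows the tea light upright on the base mid-gap at crop (230,170), top at z≈0.026. Next the cup.

Emit:
drive_tool --motion '[{"travel": [0, -0.05, -0.03], "twist": 0, "jaw": 0}, {"travel": [0, -0.1, -0.065], "twist": 0, "jaw": 0}, {"travel": [0, -0.16, -0.1], "twist": 0, "jaw": 0}, {"travel": [0, -0.21, -0.135], "twist": 0, "jaw": 0}, {"travel": [0, -0.26, -0.166], "twist": 0, "jaw": 0}]'

```text
clock: 10.6
position: [0.4683, 0.2227, 0.1112]
tcp_rot: [1.208, 1.21, -1.207]
wrist_force: [0.2, -0.4, 0.7]
gripper_width: 0.996
```

Emit:
drive_tool --motion '[{"travel": [0, -0.05, -0.03], "twist": 0, "jaw": 0}, {"travel": [0, -0.1, -0.065], "twist": 0, "jaw": 0}, {"travel": [0, -0.156, -0.1], "twist": 0, "jaw": 0}, {"travel": [0, -0.156, -0.1], "twist": 0, "jaw": 0}, {"travel": [0, -0.156, -0.1], "twist": 0, "jaw": 0}]'

```text
clock: 11.02
position: [0.3908, 0.2726, 0.1116]
tcp_rot: [1.206, 1.211, -1.204]
wrist_force: [0.2, -1.2, -0.2]
gripper_width: 1.002
```

Run:
```python
from h import *
s=st()
c=grab('side'); W=cloud(c)
p=W[(abs(W[...,0]-.392)<.07)&(abs(W[...,1]-.272)<.05)&(W[...,2]>.1)&(W[...,2]<.17)]
for lo in np.arange(.1,.17,.01):
    q=p[(p[:,2]>lo)&(p[:,2]<lo+.01)]
    if len(q): print(lo.round(3),len(q),q.min(0).round(3),q.max(0).round(3))
p=W[(abs(W[...,0]-.392)<.06)&(abs(W[...,1]-.272)<.06)&(W[...,2]>.066)&(W[...,2]<.075)];print('rim',len(p),circ(p),p.min(0),p.max(0))
```

```text
{'clock': np.float64(11.0167), 'q': array([ 5.3770e-01, -2.4810e-01,  1.6958e+00, -2.0000e-04,  1.6924e+00,
        5.3230e-01]), 'position': array([0.3908, 0.2726, 0.1116]), 'tcp_rot': array([ 1.2064,  1.2112, -1.2038]), 'wrist_force': array([ 0.2369, -1.1503, -0.2421]), 'gripper_width': np.float64(1.0018)}
[[ 0.001  1.     0.005]
 [ 0.001  0.005 -1.   ]
 [-1.     0.001 -0.001]]
0.13 4 [0.343 0.262 0.139] [0.436 0.282 0.14 ]
0.14 44 [0.335 0.26  0.141] [0.442 0.281 0.15 ]
0.15 59 [0.337 0.26  0.15 ] [0.442 0.283 0.16 ]
0.16 53 [0.335 0.259 0.161] [0.442 0.282 0.17 ]
rim 85 [0.3915 0.2714 0.035 ] [0.35792427 0.23786335 0.06605725] [0.42570119 0.30425438 0.06954489]
```

Emit:
drive_tool --motion '[{"travel": [0, 0.004, 0], "twist": 0, "jaw": 0}, {"travel": [0.04, 0.004, 0], "twist": 0, "jaw": 0}, {"travel": [0.08, 0.004, 0], "twist": 0, "jaw": 0}, {"travel": [0.12, 0.004, 0], "twist": 0, "jaw": 0}, {"travel": [0.16, 0.004, 0], "twist": 0, "jaw": 0}]'

```text
clock: 11.48
position: [0.3948, 0.2708, 0.0298]
tcp_rot: [1.209, 1.209, -1.209]
wrist_force: [-0.5, -0.2, -0.6]
gripper_width: 0.997
```

Emit:
drive_tool --motion '[{"travel": [0.03, 0, 0], "twist": 0, "jaw": 0}, {"travel": [0.06, 0, 0], "twist": 0, "jaw": 0}, {"travel": [0.06, 0, 0], "twist": 0, "jaw": 0.5}, {"travel": [0.06, 0, 0], "twist": 0, "jaw": 0.5}, {"travel": [0.06, 0, 0], "twist": 0, "jaw": 0.5}]' --force 15

```text
clock: 11.9
position: [0.3945, 0.2715, 0.0016]
tcp_rot: [1.209, 1.21, -1.208]
wrist_force: [-0.1, 0.2, 0.7]
gripper_width: 0.806
```

Emit:
drive_tool --motion '[{"travel": [0, 0, 0], "twist": 0, "jaw": 1}, {"travel": [0, 0, 0], "twist": 0, "jaw": 1}, {"travel": [0, 0, 0], "twist": 0, "jaw": 1}, {"travel": [0, 0, 0], "twist": 0, "jaw": 1}, {"travel": [0, 0, 0], "twist": 0, "jaw": 1}]'

```text
clock: 12.32
position: [0.3943, 0.2719, 0.0017]
tcp_rot: [1.209, 1.209, -1.206]
wrist_force: [0.6, -1.7, 2.9]
gripper_width: 0.788
```

Run:
```python
from h import *
st()
c=grab('side'); W=cloud(c)
p=W[(abs(W[...,0]-.392)<.06)&(abs(W[...,1]-.272)<.06)&(W[...,2]>.066)&(W[...,2]<.075)&(c['image'].min(2)>90)];print('rim',len(p),circ(p),p.min(0),p.max(0))
```

```text
{'clock': np.float64(12.3167), 'q': array([ 5.3310e-01, -1.9380e-01,  1.8458e+00, -5.0000e-04,  1.4877e+00,
        5.3070e-01]), 'position': array([0.3943, 0.2719, 0.0017]), 'tcp_rot': array([ 1.2087,  1.2093, -1.2057]), 'wrist_force': array([ 0.5741, -1.7076,  2.8894]), 'gripper_width': np.float64(0.7878)}
[[ 0.002  1.     0.002]
 [ 0.001  0.002 -1.   ]
 [-1.     0.002 -0.001]]
rim 55 [0.3933 0.272  0.0351] [0.36219553 0.23741152 0.06653936] [0.42818332 0.30631133 0.06997079]
```

Emit:
drive_tool --motion '[{"travel": [-0.02, 0, 0], "twist": 0, "jaw": 1}, {"travel": [-0.07, 0, 0], "twist": 0, "jaw": 1}, {"travel": [-0.13, 0, 0], "twist": 0, "jaw": 1}, {"travel": [-0.19, 0, 0], "twist": 0, "jaw": 1}, {"travel": [-0.22, 0, 0], "twist": 0, "jaw": 1}]'

```text
clock: 12.78
position: [0.3941, 0.2724, 0.115]
tcp_rot: [1.21, 1.21, -1.204]
wrist_force: [1.0, 0.5, -0.9]
gripper_width: 0.783
```

Emit:
drive_tool --motion '[{"travel": [0, 0.03, 0.02], "twist": 0, "jaw": 1}, {"travel": [0, 0.08, 0.05], "twist": 0, "jaw": 1}, {"travel": [0, 0.13, 0.08], "twist": 0, "jaw": 1}, {"travel": [0, 0.18, 0.115], "twist": 0, "jaw": 1}, {"travel": [0, 0.23, 0.15], "twist": 0, "jaw": 1}]'

```text
clock: 13.2
position: [0.5092, 0.1965, 0.1109]
tcp_rot: [1.206, 1.212, -1.207]
wrist_force: [0.2, 0.6, -2.4]
gripper_width: 0.785
```

Emit:
drive_tool --motion '[{"travel": [0, 0.05, 0.03], "twist": 0, "jaw": 1}, {"travel": [0, 0.1, 0.06], "twist": 0, "jaw": 1}, {"travel": [0, 0.14, 0.09], "twist": 0, "jaw": 1}, {"travel": [0, 0.17, 0.11], "twist": 0, "jaw": 1}, {"travel": [0, 0.182, 0.116], "twist": 0, "jaw": 1}]'

```text
clock: 13.62
position: [0.601, 0.1374, 0.11]
tcp_rot: [1.208, 1.21, -1.21]
wrist_force: [-0.0, 0.4, -2.0]
gripper_width: 0.787
```

Emit:
drive_tool --motion '[{"travel": [0, 0, 0], "twist": 0, "jaw": 1}, {"travel": [0, 0, 0], "twist": 0, "jaw": 1}, {"travel": [0.02, 0, 0], "twist": 0, "jaw": 1}, {"travel": [0.05, 0, 0], "twist": 0, "jaw": 1}, {"travel": [0.08, 0, 0], "twist": 0, "jaw": 1}]'

```text
clock: 14.03
position: [0.5993, 0.1404, 0.0706]
tcp_rot: [1.207, 1.211, -1.205]
wrist_force: [-0.1, 0.8, -2.2]
gripper_width: 0.786
```

Run:
```python
from h import *
st()
for n in('side','top'):
    c=grab(n); W=cloud(c)
    p=W[(abs(W[...,0]-.6)<.06)&(abs(W[...,1]-.139)<.06)&(W[...,2]>.1)&(W[...,2]<.16)&(c['image'].min(2)>90)];
    if len(p): print(len(p),p.min(0),p.max(0)); p=p[p[:,2]>p[:,2].max()-.004]; print('rim',len(p),circ(p))
    if n=='side': cv2.imwrite('pics/f.png',cv2.resize(c['image'][100:220,220:380],None,fx=4,fy=4))
```

```text
{'clock': np.float64(14.0333), 'q': array([1.7470e-01, 1.4110e-01, 1.3929e+00, 4.0000e-04, 1.6064e+00,
       1.7070e-01]), 'position': array([0.5993, 0.1404, 0.0706]), 'tcp_rot': array([ 1.2072,  1.2107, -1.2051]), 'wrist_force': array([-0.1166,  0.7882, -2.2036]), 'gripper_width': np.float64(0.7864)}
[[ 0.001  1.     0.004]
 [ 0.001  0.004 -1.   ]
 [-1.     0.001 -0.001]]
52 [0.56937004 0.10942393 0.11154747] [0.63466519 0.1750129  0.13794046]
rim 25 [0.6012 0.1411 0.0345]
```

View pics/f.png

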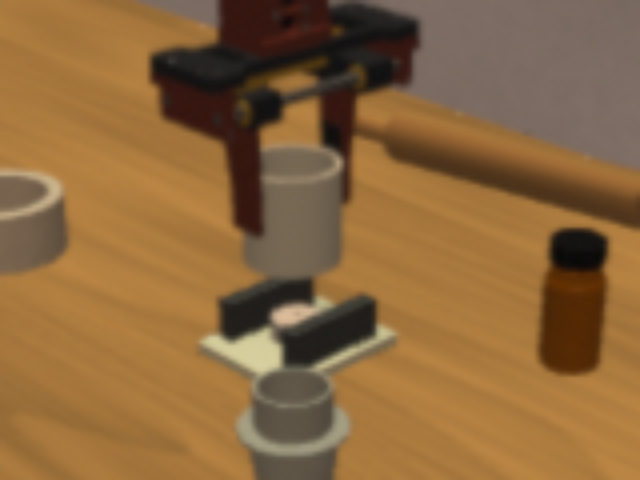

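The cup hangs level over the warmer at crop (293,210), with the tea light visible below at (293,318). Lowering it now.

Emit:
drive_tool --motion '[{"travel": [0.01, 0, 0.003], "twist": 0, "jaw": 1}, {"travel": [0.025, 0, 0.003], "twist": 0, "jaw": 1}, {"travel": [0.04, 0, 0.003], "twist": 0, "jaw": 1}, {"travel": [0.05, 0, 0.003], "twist": 0, "jaw": 1}, {"travel": [0.05, 0, 0.003], "twist": 0, "jaw": 1}]'

```text
clock: 14.55
position: [0.599, 0.1377, 0.0441]
tcp_rot: [1.206, 1.212, -1.209]
wrist_force: [-0.3, -0.2, -1.7]
gripper_width: 0.785
```

Emit:
drive_tool --motion '[{"travel": [0.002, 0, 0], "twist": 0, "jaw": 1}, {"travel": [0.004, 0, 0], "twist": 0, "jaw": 1}, {"travel": [0.006, 0, 0], "twist": 0, "jaw": 1}, {"travel": [0.006, 0, 0], "twist": 0, "jaw": 1}, {"travel": [0.006, 0, 0], "twist": 0, "jaw": 1}]'

```text
clock: 14.97
position: [0.6, 0.1377, 0.0429]
tcp_rot: [1.208, 1.21, -1.207]
wrist_force: [0.1, 0.2, -2.1]
gripper_width: 0.783
```

Emit:
drive_tool --motion '[{"travel": [0.001, 0, 0], "twist": 0, "jaw": 1}, {"travel": [0.002, 0, 0], "twist": 0, "jaw": 1}, {"travel": [0.002, 0, 0], "twist": 0, "jaw": 1}, {"travel": [0.002, 0, 0], "twist": 0, "jaw": 1}, {"travel": [0.002, 0, 0], "twist": 0, "jaw": 1}]'

```text
clock: 15.38
position: [0.5999, 0.1377, 0.0418]
tcp_rot: [1.207, 1.21, -1.207]
wrist_force: [0.5, -0.2, -0.4]
gripper_width: 0.785
```

Emit:
drive_tool --motion '[{"travel": [0.001, 0, 0], "twist": 0, "jaw": 1}, {"travel": [0.001, 0, 0], "twist": 0, "jaw": 1}, {"travel": [0.001, 0, 0], "twist": 0, "jaw": 0.15}, {"travel": [0.001, 0, 0], "twist": 0, "jaw": 0.1}, {"travel": [0.001, 0, 0], "twist": 0, "jaw": 0}]'

```text
clock: 15.8
position: [0.6, 0.1378, 0.0413]
tcp_rot: [1.208, 1.21, -1.207]
wrist_force: [-0.2, 0.6, -0.6]
gripper_width: 0.939
```

Emit:
drive_tool --motion '[{"travel": [0, 0, 0], "twist": 0, "jaw": 0}, {"travel": [-0.01, 0, 0], "twist": 0, "jaw": 0}, {"travel": [-0.05, 0, 0], "twist": 0, "jaw": 0}, {"travel": [-0.11, 0, 0], "twist": 0, "jaw": 0}, {"travel": [-0.18, 0, 0], "twist": 0, "jaw": 0}]'

```text
clock: 16.22
position: [0.5986, 0.1375, 0.1302]
tcp_rot: [1.205, 1.213, -1.211]
wrist_force: [0.1, 0.2, -0.1]
gripper_width: 0.998
```

Emit:
drive_tool --motion '[{"travel": [0, -0.05, 0.05], "twist": 0, "jaw": 0.25}, {"travel": [0, -0.1, 0.105], "twist": 0, "jaw": 0.25}, {"travel": [0, -0.15, 0.16], "twist": 0, "jaw": 0.25}, {"travel": [0, -0.2, 0.215], "twist": 0, "jaw": 0.25}, {"travel": [0, -0.248, 0.266], "twist": 0, "jaw": 0.25}]'

```text
clock: 16.63
position: [0.475, 0.0033, 0.1317]
tcp_rot: [1.207, 1.21, -1.207]
wrist_force: [-0.5, -1.4, 1.0]
gripper_width: 0.754
```

Emit:
drive_tool --motion '[{"travel": [0, 0, 0], "twist": 0, "jaw": 0.25}, {"travel": [0, 0, 0], "twist": 0, "jaw": 0.25}, {"travel": [0, 0, 0], "twist": 0, "jaw": 0.25}, {"travel": [0, 0, 0], "twist": 0, "jaw": 0.25}, {"travel": [0, 0, 0], "twist": 0, "jaw": 0.25}]'

```text
clock: 17.05
position: [0.4768, 0.0052, 0.1312]
tcp_rot: [1.206, 1.211, -1.206]
wrist_force: [-0.3, -0.3, -0.0]
gripper_width: 0.749
```

Run:
```python
from h import *
st()
for n in('top','side'):
    c=grab(n); W=cloud(c)
    def rg(nm,x,y,lo,hi,r=.06):
        p=W[(np.hypot(W[...,0]-x,W[...,1]-y)<r)&(W[...,2]>lo)&(W[...,2]<hi)]
        if len(p): print(n,nm,len(p),circ(p),p.min(0).round(4),p.max(0).round(4))
    rg('cup rim',.6,.139,.104,.118); rg('warmer base',.6,.139,.006,.014,.09)
    if n=='side': rg('infuser collar',.476,.005,.066,.08); rg('flange',.476,.005,.045,.052);rg('fingers',.476,.005,.13,.17,.07)
```

```text
{'clock': np.float64(17.05), 'q': array([-6.0600e-02, -2.4710e-01,  1.6603e+00,  2.0000e-04,  1.7286e+00,
       -6.4400e-02]), 'position': array([0.4768, 0.0052, 0.1312]), 'tcp_rot': array([ 1.2065,  1.2113, -1.2064]), 'wrist_force': array([-0.2508, -0.2714, -0.0073]), 'gripper_width': np.float64(0.7487)}
[[-0.     1.     0.004]
 [ 0.     0.004 -1.   ]
 [-1.    -0.    -0.   ]]
top cup rim 146 [0.5998 0.1397 0.0339] [0.567  0.1071 0.1043] [0.6321 0.1718 0.1124]
top warmer base 465 [0.6052 0.1326 0.0779] [0.5394 0.0723 0.006 ] [0.6644 0.1854 0.0139]
side cup rim 70 [0.5975 0.138  0.0358] [0.5632 0.1062 0.1042] [0.6311 0.1724 0.1098]
side warmer base 235 [0.5992 0.1368 0.0681] [0.5432 0.0918 0.0061] [0.6538 0.1821 0.0139]
side infuser collar 135 [0.475  0.0046 0.0247] [ 0.4514 -0.0197  0.0661] [0.4985 0.0284 0.0748]
side flange 183 [0.4753 0.0038 0.0345] [ 0.4409 -0.0298  0.0453] [0.5096 0.0362 0.0519]
side fingers 78 [0.4753 0.0023 0.0427] [ 0.4334 -0.0084  0.1588] [0.5174 0.0164 0.17  ]
```

The cup is seated (rim z≈0.110) and centred within about 1 mm of the base in both views. Now the infuser, jaws aligned over its collar.

Emit:
drive_tool --motion '[{"travel": [0.03, 0, 0], "twist": 0, "jaw": 0.25}, {"travel": [0.08, 0, 0], "twist": 0, "jaw": 0.25}, {"travel": [0.12, 0, 0], "twist": 0, "jaw": 0.25}, {"travel": [0.16, 0, 0], "twist": 0, "jaw": 0.25}, {"travel": [0.18, 0, 0], "twist": 0, "jaw": 0.25}]'

```text
clock: 17.57
position: [0.475, 0.005, 0.0382]
tcp_rot: [1.205, 1.214, -1.21]
wrist_force: [-0.1, -0.4, -0.5]
gripper_width: 0.749
```

Emit:
drive_tool --motion '[{"travel": [0.01, 0, 0], "twist": 0, "jaw": 0.25}, {"travel": [0.02, 0, 0], "twist": 0, "jaw": 0.25}, {"travel": [0.026, 0, 0], "twist": 0, "jaw": 0.25}, {"travel": [0.026, 0, 0], "twist": 0, "jaw": 0.25}, {"travel": [0.026, 0, 0], "twist": 0, "jaw": 0.25}]'

```text
clock: 17.98
position: [0.4768, 0.0044, 0.0291]
tcp_rot: [1.208, 1.209, -1.206]
wrist_force: [0.9, -0.3, 0.1]
gripper_width: 0.748
```

Emit:
drive_tool --motion '[{"travel": [0, 0, 0], "twist": 0, "jaw": 1}, {"travel": [0, 0, 0], "twist": 0, "jaw": 1}, {"travel": [0, 0, 0], "twist": 0, "jaw": 1}, {"travel": [0, 0, 0], "twist": 0, "jaw": 1}, {"travel": [0, 0, 0], "twist": 0, "jaw": 1}]' --force 10

```text
clock: 18.4
position: [0.4766, 0.0044, 0.0288]
tcp_rot: [1.208, 1.21, -1.207]
wrist_force: [0.6, -0.6, 1.9]
gripper_width: 0.536
```

Emit:
drive_tool --motion '[{"travel": [0, 0, 0], "twist": 0, "jaw": 1}, {"travel": [0, 0, 0], "twist": 0, "jaw": 1}, {"travel": [0, 0, 0], "twist": 0, "jaw": 1}, {"travel": [0, 0, 0], "twist": 0, "jaw": 1}, {"travel": [0, 0, 0], "twist": 0, "jaw": 1}]'

```text
clock: 18.82
position: [0.4765, 0.0044, 0.0287]
tcp_rot: [1.208, 1.21, -1.207]
wrist_force: [-0.1, 0.7, 3.9]
gripper_width: 0.539
```

Run:
```python
from h import *
st()
c=grab('side'); W=cloud(c)
p=W[(np.hypot(W[...,0]-.476,W[...,1]-.005)<.06)&(W[...,2]>.045)&(W[...,2]<.052)&(c['image'].min(2)>70)]; print(len(p),circ(p),p.min(0),p.max(0))
```

```text
{'clock': np.float64(18.8167), 'q': array([-0.0622, -0.2176,  1.8175, -0.    ,  1.5408, -0.0646]), 'position': array([0.4765, 0.0044, 0.0287]), 'tcp_rot': array([ 1.2077,  1.2097, -1.2068]), 'wrist_force': array([-0.0531,  0.7312,  3.901 ]), 'gripper_width': np.float64(0.5393)}
[[ 0.001  1.     0.002]
 [-0.     0.002 -1.   ]
 [-1.     0.001  0.   ]]
160 [0.474  0.0017 0.0339] [ 0.44043004 -0.02895002  0.04514854] [0.50775364 0.02823666 0.0519102 ]
```

Emit:
drive_tool --motion '[{"travel": [-0.02, 0, 0], "twist": 0, "jaw": 1}, {"travel": [-0.08, 0, 0], "twist": 0, "jaw": 1}, {"travel": [-0.15, 0, 0], "twist": 0, "jaw": 1}, {"travel": [-0.22, 0, 0], "twist": 0, "jaw": 1}, {"travel": [-0.28, 0, 0], "twist": 0, "jaw": 1}]'

```text
clock: 19.28
position: [0.4757, 0.0045, 0.1703]
tcp_rot: [1.207, 1.211, -1.208]
wrist_force: [1.0, -0.2, -1.0]
gripper_width: 0.537
```

Emit:
drive_tool --motion '[{"travel": [0, 0.03, -0.03], "twist": 0, "jaw": 1}, {"travel": [0, 0.08, -0.085], "twist": 0, "jaw": 1}, {"travel": [0, 0.13, -0.14], "twist": 0, "jaw": 1}, {"travel": [0, 0.18, -0.195], "twist": 0, "jaw": 1}, {"travel": [0, 0.23, -0.25], "twist": 0, "jaw": 1}]'

```text
clock: 19.7
position: [0.5914, 0.131, 0.1679]
tcp_rot: [1.207, 1.211, -1.209]
wrist_force: [0.6, -0.1, -1.1]
gripper_width: 0.537
```

Emit:
drive_tool --motion '[{"travel": [0, 0.017, -0.016], "twist": 0, "jaw": 1}, {"travel": [0, 0.017, -0.016], "twist": 0, "jaw": 1}, {"travel": [0, 0.017, -0.016], "twist": 0, "jaw": 1}, {"travel": [0, 0.017, -0.016], "twist": 0, "jaw": 1}, {"travel": [0, 0.017, -0.016], "twist": 0, "jaw": 1}]'

```text
clock: 20.12
position: [0.5988, 0.1367, 0.1687]
tcp_rot: [1.208, 1.21, -1.208]
wrist_force: [-0.6, -0.7, -1.0]
gripper_width: 0.54
```

Run:
```python
from h import *
st()
c=grab('side'); W=cloud(c)
g=c['image'].min(2)>70
def rg(nm,lo,hi):
    p=W[(np.hypot(W[...,0]-.6,W[...,1]-.138)<.05)&(W[...,2]>lo)&(W[...,2]<hi)&g]
    if len(p): print(nm,len(p),circ(p),p.min(0).round(4),p.max(0).round(4))
rg('rim',.104,.115)
for z in np.arange(.12,.2,.008): rg(z.round(3),z,z+.008)
cv2.imwrite('pics/g.png',cv2.resize(c['image'][70:210,220:380],None,fx=4,fy=4))
```

```text
{'clock': np.float64(20.1167), 'q': array([ 1.6930e-01,  1.2600e-01,  1.2358e+00, -3.0000e-04,  1.7797e+00,
        1.6780e-01]), 'position': array([0.5988, 0.1367, 0.1687]), 'tcp_rot': array([ 1.208 ,  1.2096, -1.2082]), 'wrist_force': array([-0.5684, -0.6978, -1.0128]), 'gripper_width': np.float64(0.54)}
[[ 0.     1.     0.001]
 [-0.     0.001 -1.   ]
 [-1.     0.     0.   ]]
rim 107 [0.5968 0.138  0.0349] [0.5635 0.1047 0.104 ] [0.6306 0.1715 0.1101]
0.176 1 [5.868e-01 1.080e-01 1.000e-04] [0.5868 0.108  0.184 ] [0.5868 0.108  0.184 ]
0.184 110 [0.596  0.1364 0.0335] [0.5633 0.1036 0.1842] [0.6288 0.1657 0.1906]
0.192 4 [0.5742 0.1332 0.0151] [0.5658 0.1197 0.1923] [0.5807 0.1467 0.1989]
0.2 19 [0.6122 0.1431 0.014 ] [0.6059 0.1308 0.2009] [0.6195 0.1563 0.2078]
```

View pics/g.png

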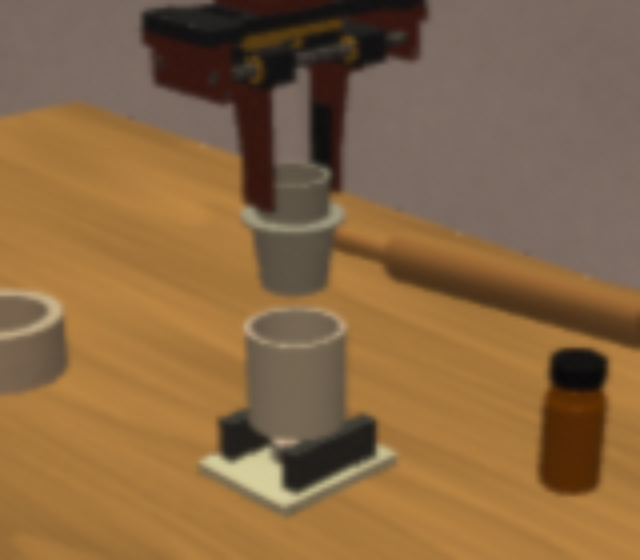

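The picture shows the infuser level at crop (292,240), above the seated cup (295,375). Relative to the rim it needs +1 mm in x and +1.5 mm in y.

Emit:
drive_tool --motion '[{"travel": [0, 0.002, -0.003], "twist": 0, "jaw": 1}, {"travel": [0.02, 0.002, -0.003], "twist": 0, "jaw": 1}, {"travel": [0.05, 0.002, -0.003], "twist": 0, "jaw": 1}, {"travel": [0.08, 0.002, -0.003], "twist": 0, "jaw": 1}, {"travel": [0.1, 0.002, -0.003], "twist": 0, "jaw": 1}]'

```text
clock: 20.58
position: [0.5996, 0.1388, 0.116]
tcp_rot: [1.206, 1.211, -1.209]
wrist_force: [0.7, -0.9, -1.6]
gripper_width: 0.542
```

Emit:
drive_tool --motion '[{"travel": [0.01, 0, 0], "twist": 0, "jaw": 1}, {"travel": [0.02, 0, 0], "twist": 0, "jaw": 1}, {"travel": [0.03, 0, 0], "twist": 0, "jaw": 1}, {"travel": [0.035, 0, 0], "twist": 0, "jaw": 1}, {"travel": [0.035, 0, 0], "twist": 0, "jaw": 1}]'

```text
clock: 21.0
position: [0.6003, 0.1391, 0.1005]
tcp_rot: [1.207, 1.21, -1.208]
wrist_force: [-0.0, -0.4, -0.5]
gripper_width: 0.54
```

Emit:
drive_tool --motion '[{"travel": [0.003, 0, 0], "twist": 0, "jaw": 1}, {"travel": [0.006, 0, 0], "twist": 0, "jaw": 1}, {"travel": [0.01, 0, 0], "twist": 0, "jaw": 1}, {"travel": [0.01, 0, 0], "twist": 0, "jaw": 1}, {"travel": [0.01, 0, 0], "twist": 0, "jaw": 1}]'

```text
clock: 21.42
position: [0.6003, 0.1392, 0.0957]
tcp_rot: [1.207, 1.21, -1.208]
wrist_force: [-0.4, -0.5, 0.1]
gripper_width: 0.54
```

Emit:
drive_tool --motion '[{"travel": [0.001, 0, 0.001], "twist": 0, "jaw": 1}, {"travel": [0.002, 0, 0.001], "twist": 0, "jaw": 1}, {"travel": [0.003, 0, 0.001], "twist": 0, "jaw": 1}, {"travel": [0.003, 0, 0.001], "twist": 0, "jaw": 1}, {"travel": [0.003, 0, 0.001], "twist": 0, "jaw": 1}]'

```text
clock: 21.83
position: [0.6004, 0.1387, 0.0943]
tcp_rot: [1.207, 1.21, -1.207]
wrist_force: [-0.1, -0.6, -0.6]
gripper_width: 0.538
```

Emit:
drive_tool --motion '[{"travel": [0.001, 0, 0], "twist": 0, "jaw": 1}, {"travel": [0.001, 0, 0], "twist": 0, "jaw": 1}, {"travel": [0.001, 0, 0], "twist": 0, "jaw": 1}, {"travel": [0.001, 0, 0], "twist": 0, "jaw": 1}, {"travel": [0.001, 0, 0], "twist": 0, "jaw": 1}]'

```text
clock: 22.25
position: [0.6004, 0.1387, 0.0939]
tcp_rot: [1.207, 1.21, -1.207]
wrist_force: [-1.2, -2.5, 1.0]
gripper_width: 0.542
```

Run:
```python
from h import *
st()
c=grab('side'); W=cloud(c)
p=W[(np.hypot(W[...,0]-.6,W[...,1]-.138)<.05)&(W[...,2]>.1)&(W[...,2]<.13)&(c['image'].min(2)>70)]
print(len(p),circ(p),p.max(0), np.histogram(p[:,2],12))
```

```text
{'clock': np.float64(22.25), 'q': array([ 1.7190e-01,  1.3690e-01,  1.3560e+00, -1.0000e-04,  1.6486e+00,
        1.6940e-01]), 'position': array([0.6004, 0.1387, 0.0939]), 'tcp_rot': array([ 1.2074,  1.2102, -1.2074]), 'wrist_force': array([-1.1601, -2.5017,  0.9971]), 'gripper_width': np.float64(0.5423)}
[[ 0.     1.     0.002]
 [-0.     0.002 -1.   ]
 [-1.     0.     0.   ]]
219 [0.597  0.136  0.0338] [0.63029286 0.16244894 0.1298492 ] (array([16, 21, 23, 22, 56, 47,  7,  3,  2,  8,  6,  8]), array([0.10020595, 0.10267622, 0.10514649, 0.10761676, 0.11008703,
       0.1125573 , 0.11502758, 0.11749785, 0.11996812, 0.12243839,
       0.12490866, 0.12737893, 0.1298492 ]))
```

Emit:
drive_tool --motion '[{"travel": [0, 0, 0], "twist": 0, "jaw": 0.42}, {"travel": [0, 0, 0], "twist": 0, "jaw": 0.38}, {"travel": [0, 0, 0], "twist": 0, "jaw": 0.34}, {"travel": [0, 0, 0], "twist": 0, "jaw": 0.3}, {"travel": [0, 0, 0], "twist": 0, "jaw": 0.3}]'

```text
clock: 22.72
position: [0.6004, 0.1389, 0.0936]
tcp_rot: [1.207, 1.211, -1.207]
wrist_force: [-0.4, 0.7, 0.8]
gripper_width: 0.701
```

Emit:
drive_tool --motion '[{"travel": [-0.01, 0, 0], "twist": 0, "jaw": 0.3}, {"travel": [-0.03, 0, 0], "twist": 0, "jaw": 0.3}, {"travel": [-0.07, 0, 0], "twist": 0, "jaw": 0.3}, {"travel": [-0.12, 0, 0], "twist": 0, "jaw": 0.3}, {"travel": [-0.15, 0, 0], "twist": 0, "jaw": 0.3}]'

```text
clock: 23.13
position: [0.601, 0.1389, 0.1726]
tcp_rot: [1.21, 1.208, -1.204]
wrist_force: [0.5, -0.6, 0.9]
gripper_width: 0.702
```

Emit:
drive_tool --motion '[{"travel": [0, -0.02, 0.04], "twist": 0, "jaw": 0.5}, {"travel": [0, -0.045, 0.1], "twist": 0, "jaw": 0.5}, {"travel": [0, -0.07, 0.16], "twist": 0, "jaw": 0.5}, {"travel": [0, -0.095, 0.22], "twist": 0, "jaw": 0.5}, {"travel": [0, -0.121, 0.282], "twist": 0, "jaw": 0.5}]'

```text
clock: 23.55
position: [0.5398, -0.0034, 0.1701]
tcp_rot: [1.208, 1.209, -1.206]
wrist_force: [0.5, 0.2, 0.8]
gripper_width: 0.502
```

Emit:
drive_tool --motion '[{"travel": [0, -0.025, 0.06], "twist": 0, "jaw": 0.5}, {"travel": [0, -0.05, 0.115], "twist": 0, "jaw": 0.5}, {"travel": [0, -0.075, 0.17], "twist": 0, "jaw": 0.5}, {"travel": [0, -0.1, 0.225], "twist": 0, "jaw": 0.5}, {"travel": [0, -0.121, 0.282], "twist": 0, "jaw": 0.5}]'

```text
clock: 23.97
position: [0.4794, -0.1447, 0.1703]
tcp_rot: [1.208, 1.209, -1.206]
wrist_force: [0.0, -0.2, 0.7]
gripper_width: 0.496
```

Emit:
drive_tool --motion '[{"travel": [0, -0.025, 0.06], "twist": 0, "jaw": 0.5}, {"travel": [0, -0.05, 0.115], "twist": 0, "jaw": 0.5}, {"travel": [0, -0.075, 0.17], "twist": 0, "jaw": 0.5}, {"travel": [0, -0.1, 0.225], "twist": 0, "jaw": 0.5}, {"travel": [0, -0.121, 0.282], "twist": 0, "jaw": 0.5}]'

```text
clock: 24.38
position: [0.4192, -0.286, 0.1704]
tcp_rot: [1.207, 1.208, -1.207]
wrist_force: [1.3, 1.1, -0.4]
gripper_width: 0.503
```

Emit:
drive_tool --motion '[{"travel": [0.03, 0, 0], "twist": 0, "jaw": 0.5}, {"travel": [0.08, 0, 0], "twist": 0, "jaw": 0.5}, {"travel": [0.13, 0, 0], "twist": 0, "jaw": 0.5}, {"travel": [0.16, 0, 0], "twist": 0, "jaw": 0.5}, {"travel": [0.16, 0, 0], "twist": 0, "jaw": 0.5}]'

```text
clock: 24.8
position: [0.4184, -0.2837, 0.0857]
tcp_rot: [1.208, 1.216, -1.209]
wrist_force: [-0.5, -0.1, -1.0]
gripper_width: 0.499
```

Run:
```python
from h import *
st()
for n in('top','side'):
    c=grab(n); W=cloud(c)
    def rg(nm,x,y,lo,hi,r=.06):
        p=W[(np.hypot(W[...,0]-x,W[...,1]-y)<r)&(W[...,2]>lo)&(W[...,2]<hi)]
        if len(p): print(n,nm,len(p),circ(p),p.min(0).round(4),p.max(0).round(4))
    rg('cup rim/flange',.6,.139,.104,.119); rg('collar top',.6,.139,.134,.15)
    if n=='side': rg('lid',.4175,-.284,.009,.02); rg('knob',.4175,-.284,.03,.045); rg('fingers',.4175,-.284,.11,.16,.07)
```

```text
{'clock': np.float64(24.8), 'q': array([-6.6320e-01, -1.5410e-01,  1.6599e+00,  1.0000e-04,  1.6411e+00,
       -6.6540e-01]), 'position': array([ 0.4184, -0.2837,  0.0857]), 'tcp_rot': array([ 1.2081,  1.2158, -1.2091]), 'wrist_force': array([-0.518 , -0.1064, -1.013 ]), 'gripper_width': np.float64(0.4985)}
[[-0.004  1.     0.002]
 [ 0.003  0.002 -1.   ]
 [-1.    -0.004 -0.003]]
top cup rim/flange 284 [0.6003 0.1397 0.0342] [0.5669 0.1066 0.1048] [0.6339 0.1738 0.1189]
top collar top 82 [0.6004 0.14   0.0239] [0.5774 0.1162 0.1344] [0.6239 0.1622 0.1442]
side cup rim/flange 183 [0.5983 0.1381 0.0357] [0.5634 0.1033 0.104 ] [0.6338 0.1733 0.1188]
side collar top 66 [0.5984 0.1378 0.0249] [0.5742 0.1132 0.1341] [0.6225 0.1623 0.1395]
side lid 508 [ 0.4165 -0.2853  0.0304] [ 0.3866 -0.3156  0.0093] [ 0.4461 -0.2563  0.0197]
side knob 100 [ 0.4176 -0.2859  0.0103] [ 0.4074 -0.2953  0.0301] [ 0.4272 -0.2758  0.0403]
side fingers 542 [ 0.4175 -0.2863  0.034 ] [ 0.3848 -0.2967  0.1158] [ 0.4502 -0.2724  0.1595]
```

The infuser is seated, with its collar top at z≈0.140. The fingers are over the lid's knob; descending.

Emit:
drive_tool --motion '[{"travel": [0.04, 0, 0.002], "twist": 0, "jaw": 0.5}, {"travel": [0.09, 0, 0.002], "twist": 0, "jaw": 0.5}, {"travel": [0.13, 0, 0.002], "twist": 0, "jaw": 0.5}, {"travel": [0.16, 0, 0.002], "twist": 0, "jaw": 0.5}, {"travel": [0.17, 0, 0.002], "twist": 0, "jaw": 0.5}]'

```text
clock: 25.32
position: [0.4199, -0.2855, 0.0034]
tcp_rot: [1.207, 1.211, -1.207]
wrist_force: [-0.6, -0.5, -1.0]
gripper_width: 0.501
```

Emit:
drive_tool --motion '[{"travel": [0.006, 0, 0], "twist": 0, "jaw": 0.5}, {"travel": [0.012, 0, 0], "twist": 0, "jaw": 0.5}, {"travel": [0.016, 0, 0], "twist": 0, "jaw": 0.5}, {"travel": [0.016, 0, 0], "twist": 0, "jaw": 1}, {"travel": [0.016, 0, 0], "twist": 0, "jaw": 1}]' --force 10

```text
clock: 25.73
position: [0.4204, -0.2861, -0.0033]
tcp_rot: [1.207, 1.209, -1.207]
wrist_force: [0.1, 0.3, 0.5]
gripper_width: 0.382
```

Emit:
drive_tool --motion '[{"travel": [0, 0, 0], "twist": 0, "jaw": 1}, {"travel": [0, 0, 0], "twist": 0, "jaw": 1}, {"travel": [0, 0, 0], "twist": 0, "jaw": 1}, {"travel": [0, 0, 0], "twist": 0, "jaw": 1}, {"travel": [0, 0, 0], "twist": 0, "jaw": 1}]'

```text
clock: 26.15
position: [0.4201, -0.2859, -0.0038]
tcp_rot: [1.207, 1.21, -1.207]
wrist_force: [0.6, -0.5, 2.3]
gripper_width: 0.224
```

Emit:
drive_tool --motion '[{"travel": [0, 0, 0], "twist": 0, "jaw": 1}, {"travel": [0, 0, 0], "twist": 0, "jaw": 1}, {"travel": [0, 0, 0], "twist": 0, "jaw": 1}, {"travel": [0, 0, 0], "twist": 0, "jaw": 1}, {"travel": [0, 0, 0], "twist": 0, "jaw": 1}]'

```text
clock: 26.57
position: [0.4201, -0.2859, -0.0039]
tcp_rot: [1.207, 1.21, -1.207]
wrist_force: [-0.6, 0.3, 5.0]
gripper_width: 0.227
```

Run:
```python
from h import *
st()
c=grab('side'); W=cloud(c)
p=W[(np.hypot(W[...,0]-.4175,W[...,1]+.285)<.05)&(W[...,2]>.009)&(W[...,2]<.0155)];print(len(p),circ(p),p.min(0),p.max(0))
```

```text
{'clock': np.float64(26.5667), 'q': array([-6.6450e-01, -1.0540e-01,  1.7766e+00, -1.0000e-04,  1.4698e+00,
       -6.6690e-01]), 'position': array([ 0.4201, -0.2859, -0.0039]), 'tcp_rot': array([ 1.2072,  1.2097, -1.2073]), 'wrist_force': array([-0.5712,  0.3456,  5.0042]), 'gripper_width': np.float64(0.2269)}
[[ 0.     1.     0.002]
 [-0.     0.002 -1.   ]
 [-1.     0.     0.   ]]
430 [ 0.4185 -0.2863  0.0304] [ 0.38926444 -0.31549945  0.00911699] [ 0.44738506 -0.25604374  0.0154859 ]
```

Emit:
drive_tool --motion '[{"travel": [-0.03, 0, 0], "twist": 0, "jaw": 1}, {"travel": [-0.1, 0, 0], "twist": 0, "jaw": 1}, {"travel": [-0.18, 0, 0], "twist": 0, "jaw": 1}, {"travel": [-0.26, 0, 0], "twist": 0, "jaw": 1}, {"travel": [-0.33, 0, 0], "twist": 0, "jaw": 1}]'

```text
clock: 27.03
position: [0.4197, -0.2854, 0.1622]
tcp_rot: [1.208, 1.211, -1.207]
wrist_force: [0.4, -0.6, -0.9]
gripper_width: 0.222
```

Emit:
drive_tool --motion '[{"travel": [-0.02, 0.015, -0.04], "twist": 0, "jaw": 1}, {"travel": [-0.04, 0.045, -0.1], "twist": 0, "jaw": 1}, {"travel": [-0.04, 0.07, -0.16], "twist": 0, "jaw": 1}, {"travel": [-0.04, 0.095, -0.22], "twist": 0, "jaw": 1}, {"travel": [-0.04, 0.12, -0.283], "twist": 0, "jaw": 1}]'

```text
clock: 27.45
position: [0.4798, -0.1427, 0.18]
tcp_rot: [1.208, 1.211, -1.208]
wrist_force: [-0.6, 0.5, -1.7]
gripper_width: 0.221
```

Emit:
drive_tool --motion '[{"travel": [0, 0.025, -0.06], "twist": 0, "jaw": 1}, {"travel": [0, 0.05, -0.115], "twist": 0, "jaw": 1}, {"travel": [0, 0.075, -0.17], "twist": 0, "jaw": 1}, {"travel": [0, 0.1, -0.225], "twist": 0, "jaw": 1}, {"travel": [0, 0.12, -0.283], "twist": 0, "jaw": 1}]'

```text
clock: 27.87
position: [0.5394, -0.0009, 0.1794]
tcp_rot: [1.207, 1.212, -1.209]
wrist_force: [0.4, -0.2, -1.1]
gripper_width: 0.223
```

Emit:
drive_tool --motion '[{"travel": [0, 0.025, -0.06], "twist": 0, "jaw": 1}, {"travel": [0, 0.055, -0.12], "twist": 0, "jaw": 1}, {"travel": [0, 0.08, -0.18], "twist": 0, "jaw": 1}, {"travel": [0, 0.105, -0.24], "twist": 0, "jaw": 1}, {"travel": [0, 0.12, -0.282], "twist": 0, "jaw": 1}]'

```text
clock: 28.28
position: [0.5991, 0.1415, 0.1788]
tcp_rot: [1.205, 1.213, -1.208]
wrist_force: [0.4, -0.6, -0.7]
gripper_width: 0.223
```

Emit:
drive_tool --motion '[{"travel": [0, 0, 0], "twist": 0, "jaw": 1}, {"travel": [0, 0, 0], "twist": 0, "jaw": 1}, {"travel": [0, 0, 0], "twist": 0, "jaw": 1}, {"travel": [0, 0, 0], "twist": 0, "jaw": 1}, {"travel": [0, 0, 0], "twist": 0, "jaw": 1}]'

```text
clock: 28.7
position: [0.5987, 0.1375, 0.1809]
tcp_rot: [1.208, 1.209, -1.209]
wrist_force: [-0.6, 0.2, -0.4]
gripper_width: 0.225
```

Run:
```python
from h import *
st()
c=grab('side'); W=cloud(c)
def rg(nm,lo,hi):
    p=W[(np.hypot(W[...,0]-.6,W[...,1]-.138)<.05)&(W[...,2]>lo)&(W[...,2]<hi)]
    if len(p): print(nm,len(p),circ(p),p.min(0).round(4),p.max(0).round(4))
rg('collar',.132,.145)
for z in np.arange(.16,.22,.006): rg(z.round(3),z,z+.006)
cv2.imwrite('pics/i.png',cv2.resize(c['image'][60:200,220:380],None,fx=4,fy=4))
```

```text
{'clock': np.float64(28.7), 'q': array([ 1.7050e-01,  1.2780e-01,  1.2123e+00, -2.0000e-04,  1.8014e+00,
        1.6960e-01]), 'position': array([0.5987, 0.1375, 0.1809]), 'tcp_rot': array([ 1.2085,  1.2094, -1.2086]), 'wrist_force': array([-0.61  ,  0.2164, -0.4249]), 'gripper_width': np.float64(0.2251)}
[[ 0.     1.     0.001]
 [-0.     0.001 -1.   ]
 [-1.     0.     0.   ]]
collar 83 [0.5993 0.1373 0.0256] [0.5741 0.1132 0.1323] [0.6227 0.1616 0.1396]
0.178 4 [0.5906 0.1293 0.0066] [0.5849 0.1246 0.1822] [0.5964 0.1324 0.1838]
0.184 7 [0.5883 0.1264 0.0242] [0.5691 0.1106 0.1843] [0.6065 0.1422 0.1898]
0.19 49 [0.5963 0.1361 0.0296] [0.5675 0.1068 0.1904] [0.6252 0.1548 0.1959]
0.196 118 [0.5956 0.1359 0.0293] [0.5685 0.107  0.1961] [0.6248 0.1651 0.2019]
0.202 15 [0.5967 0.1353 0.0099] [0.5873 0.1284 0.2022] [0.606  0.1388 0.2063]
0.208 33 [0.5966 0.1364 0.0208] [0.578  0.1234 0.208 ] [0.615  0.1484 0.2139]
0.214 38 [0.5975 0.1375 0.0211] [0.5778 0.1252 0.2141] [0.6163 0.1472 0.22  ]
```

View pics/i.png

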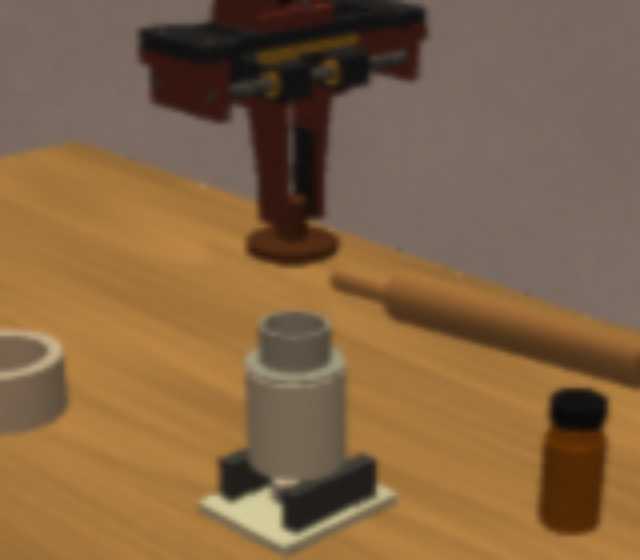

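The lid is level at crop (292,243) over the seated infuser. Relative to the collar it needs about +2 mm in x and +1 mm in y; lowering.

Emit:
drive_tool --motion '[{"travel": [0, 0.003, -0.002], "twist": 0, "jaw": 1}, {"travel": [0.02, 0.003, -0.002], "twist": 0, "jaw": 1}, {"travel": [0.04, 0.003, -0.002], "twist": 0, "jaw": 1}, {"travel": [0.06, 0.003, -0.002], "twist": 0, "jaw": 1}, {"travel": [0.07, 0.003, -0.002], "twist": 0, "jaw": 1}]'

```text
clock: 29.17
position: [0.5994, 0.1395, 0.1427]
tcp_rot: [1.205, 1.212, -1.21]
wrist_force: [-0.3, -0.3, -0.7]
gripper_width: 0.219
```

Emit:
drive_tool --motion '[{"travel": [0.005, 0, 0], "twist": 0, "jaw": 1}, {"travel": [0.01, 0, 0], "twist": 0, "jaw": 1}, {"travel": [0.01, 0, 0], "twist": 0, "jaw": 1}, {"travel": [0.01, 0, 0], "twist": 0, "jaw": 1}, {"travel": [0.01, 0, 0], "twist": 0, "jaw": 1}]'

```text
clock: 29.58
position: [0.6006, 0.1398, 0.1414]
tcp_rot: [1.208, 1.21, -1.207]
wrist_force: [0.5, -0.4, 0.2]
gripper_width: 0.222
```

Run:
```python
from h import *
st()
c=grab('side'); W=cloud(c)
def rg(nm,lo,hi):
    p=W[(np.hypot(W[...,0]-.6,W[...,1]-.138)<.05)&(W[...,2]>lo)&(W[...,2]<hi)]
    if len(p): print(nm,len(p),circ(p),p.min(0).round(4),p.max(0).round(4))
for z in np.arange(.144,.168,.006): rg(z.round(3),z,z+.006)
```

```text
{'clock': np.float64(29.5833), 'q': array([ 0.1736,  0.1307,  1.2789, -0.    ,  1.731 ,  0.171 ]), 'position': array([0.6006, 0.1398, 0.1414]), 'tcp_rot': array([ 1.2079,  1.2098, -1.2065]), 'wrist_force': array([ 0.4647, -0.4436,  0.2297]), 'gripper_width': np.float64(0.222)}
[[ 0.001  1.     0.003]
 [ 0.     0.003 -1.   ]
 [-1.     0.001 -0.   ]]
0.144 1 [5.834e-01 1.203e-01 1.000e-04] [0.5834 0.1203 0.1493] [0.5834 0.1203 0.1493]
0.15 51 [0.596  0.1359 0.0283] [0.5699 0.1098 0.1501] [0.6242 0.1492 0.156 ]
0.156 119 [0.5972 0.1382 0.0296] [0.5702 0.1094 0.1561] [0.6266 0.1677 0.1615]
0.162 14 [0.5972 0.1372 0.0093] [0.5901 0.1294 0.1622] [0.6035 0.1438 0.168 ]
0.168 25 [0.5986 0.1384 0.0199] [0.5816 0.1282 0.1685] [0.6157 0.1486 0.1736]
```

Emit:
drive_tool --motion '[{"travel": [0, 0, 0.0015], "twist": 0, "jaw": 1}, {"travel": [0.004, 0, 0.0015], "twist": 0, "jaw": 1}, {"travel": [0.008, 0, 0.0015], "twist": 0, "jaw": 1}, {"travel": [0.012, 0, 0.0015], "twist": 0, "jaw": 1}, {"travel": [0.012, 0, 0.0015], "twist": 0, "jaw": 1}]'

```text
clock: 30.05
position: [0.6001, 0.1389, 0.1339]
tcp_rot: [1.207, 1.211, -1.208]
wrist_force: [0.1, -0.1, -1.4]
gripper_width: 0.223
```

Emit:
drive_tool --motion '[{"travel": [0.002, 0, 0], "twist": 0, "jaw": 1}, {"travel": [0.004, 0, 0], "twist": 0, "jaw": 1}, {"travel": [0.006, 0, 0], "twist": 0, "jaw": 1}, {"travel": [0.008, 0, 0], "twist": 0, "jaw": 1}, {"travel": [0.008, 0, 0], "twist": 0, "jaw": 1}]'

```text
clock: 30.47
position: [0.6003, 0.139, 0.1305]
tcp_rot: [1.207, 1.211, -1.208]
wrist_force: [-1.0, 0.6, -0.1]
gripper_width: 0.226
```

Emit:
drive_tool --motion '[{"travel": [0.001, 0, 0], "twist": 0, "jaw": 1}, {"travel": [0.002, 0, 0], "twist": 0, "jaw": 1}, {"travel": [0.002, 0, 0], "twist": 0, "jaw": 1}, {"travel": [0.002, 0, 0], "twist": 0, "jaw": 1}, {"travel": [0.002, 0, 0], "twist": 0, "jaw": 1}]'

```text
clock: 30.88
position: [0.6005, 0.139, 0.1301]
tcp_rot: [1.208, 1.21, -1.207]
wrist_force: [-0.7, -0.6, 2.4]
gripper_width: 0.224
```

Contact came at 2.4 N, exactly at the expected height. Releasing and retreating.

Emit:
drive_tool --motion '[{"travel": [0, 0, 0], "twist": 0, "jaw": 0.75}, {"travel": [0, 0, 0], "twist": 0, "jaw": 0.7}, {"travel": [0, 0, 0], "twist": 0, "jaw": 0.65}, {"travel": [0, 0, 0], "twist": 0, "jaw": 0.6}, {"travel": [0, 0, 0], "twist": 0, "jaw": 0.6}]'

```text
clock: 31.3
position: [0.6003, 0.139, 0.1295]
tcp_rot: [1.207, 1.211, -1.208]
wrist_force: [0.1, -0.5, 0.3]
gripper_width: 0.399
```

Emit:
drive_tool --motion '[{"travel": [-0.01, 0, 0], "twist": 0, "jaw": 0.5}, {"travel": [-0.03, 0, 0], "twist": 0, "jaw": 0.5}, {"travel": [-0.07, 0, 0], "twist": 0, "jaw": 0.5}, {"travel": [-0.12, 0, 0], "twist": 0, "jaw": 0.5}, {"travel": [-0.15, 0, 0], "twist": 0, "jaw": 0.5}]'

```text
clock: 31.72
position: [0.6008, 0.1391, 0.2085]
tcp_rot: [1.209, 1.208, -1.205]
wrist_force: [0.6, 0.4, 1.2]
gripper_width: 0.5
```

Emit:
drive_tool --motion '[{"travel": [0, -0.04, 0.04], "twist": 0, "jaw": 0.5}, {"travel": [0, -0.09, 0.09], "twist": 0, "jaw": 0.5}, {"travel": [0, -0.14, 0.14], "twist": 0, "jaw": 0.5}, {"travel": [0, -0.19, 0.19], "twist": 0, "jaw": 0.5}, {"travel": [0, -0.24, 0.24], "twist": 0, "jaw": 0.5}]'

```text
clock: 32.13
position: [0.4796, 0.0179, 0.2059]
tcp_rot: [1.208, 1.209, -1.206]
wrist_force: [0.8, -0.6, 0.5]
gripper_width: 0.499
```

Emit:
drive_tool --motion '[{"travel": [0, 0, 0], "twist": 0, "jaw": 0.5}, {"travel": [0, 0, 0], "twist": 0, "jaw": 0.5}, {"travel": [0, 0, 0], "twist": 0, "jaw": 0.5}, {"travel": [0, 0, 0], "twist": 0, "jaw": 0.5}, {"travel": [0, 0, 0], "twist": 0, "jaw": 0.5}]'

```text
clock: 32.55
position: [0.4812, 0.0194, 0.2047]
tcp_rot: [1.206, 1.211, -1.207]
wrist_force: [0.7, -0.3, 0.5]
gripper_width: 0.501
```

Run:
```python
from h import *
st()
for n in('top','side'):
    c=grab(n); W=cloud(c)
    def rg(nm,x,y,lo,hi,r=.045):
        p=W[(np.hypot(W[...,0]-x,W[...,1]-y)<r)&(W[...,2]>lo)&(W[...,2]<hi)]
        if len(p): print(n,nm,len(p),circ(p),p.min(0).round(4),p.max(0).round(4))
    rg('lid disc',.6,.139,.142,.154); rg('knob',.6,.139,.163,.19); rg('flange',.6,.139,.109,.12); rg('cup',.6,.139,.05,.105)
    rg('jar',.722,-.007,.085,.105); rg('tape',.541,.424,.04,.056,.07); rg('dropper',.552,-.41,.07,.1)
    if n=='side': cv2.imwrite('pics/j.png',cv2.resize(c['image'][100:220,220:380],None,fx=4,fy=4))
```

```text
{'clock': np.float64(32.55), 'q': array([-3.0500e-02, -2.2390e-01,  1.5107e+00,  2.0000e-04,  1.8551e+00,
       -3.4100e-02]), 'position': array([0.4812, 0.0194, 0.2047]), 'tcp_rot': array([ 1.2064,  1.2113, -1.2067]), 'wrist_force': array([ 0.7214, -0.342 ,  0.4919]), 'gripper_width': np.float64(0.5013)}
[[-0.     1.     0.004]
 [ 0.     0.004 -1.   ]
 [-1.    -0.    -0.   ]]
top lid disc 424 [0.6004 0.1405 0.0299] [0.5722 0.1108 0.142 ] [0.63   0.1698 0.1537]
top knob 60 [0.6001 0.1403 0.0097] [0.5918 0.1312 0.1662] [0.6082 0.1499 0.177 ]
top flange 125 [0.5998 0.1395 0.034 ] [0.567  0.1069 0.1092] [0.6337 0.1685 0.1198]
top cup 61 [0.5921 0.1296 0.0315] [0.5663 0.1056 0.0501] [0.6168 0.149  0.1049]
top jar 198 [ 0.7243 -0.0053  0.0198] [ 0.7048 -0.0234  0.0853] [0.7436 0.0122 0.0989]
top tape 539 [0.5424 0.4253 0.0507] [0.4935 0.3753 0.0401] [0.59   0.4744 0.056 ]
top dropper 53 [ 0.5521 -0.4092  0.0097] [ 0.5436 -0.4187  0.0702] [ 0.5613 -0.4003  0.0874]
side lid disc 157 [0.599  0.1375 0.0306] [0.569  0.1076 0.1424] [0.6271 0.1675 0.1536]
side knob 37 [0.5967 0.1366 0.0097] [0.5884 0.1278 0.1642] [0.6044 0.145  0.1732]
side flange 145 [0.5971 0.137  0.034 ] [0.5641 0.1052 0.109 ] [0.6308 0.17   0.1198]
side cup 461 [0.592  0.1322 0.0331] [0.5621 0.1026 0.05  ] [0.6185 0.157  0.1047]
side jar 112 [ 0.723  -0.009   0.0208] [ 0.7028 -0.0271  0.0851] [0.7423 0.0109 0.0949]
side tape 227 [0.5392 0.4232 0.0514] [0.492  0.3726 0.04  ] [0.5905 0.4732 0.0484]
side dropper 120 [ 0.55   -0.4125  0.0107] [ 0.5395 -0.4201  0.0702] [ 0.5605 -0.4023  0.0854]
```

View pics/j.png

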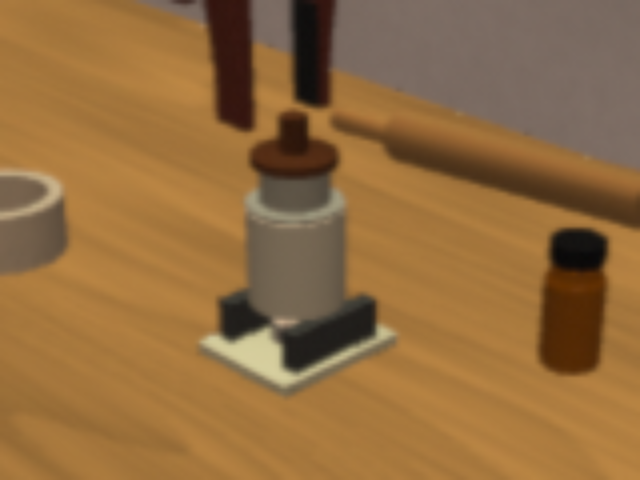

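The full stack stands upright, with the lid at crop (293,155), knob up at (293,130) and the disc flat on the collar. The bystanders are where they were, to within 3 mm of measuring noise. Handing in.

```bash
python3 -c "
from cell import robot
print(robot.sign_off())"
```

```text
the job is handed in; nothing more can be done
None
```

The tea set is stacked on the warmer in the order asked: tea light, cup, infuser, then lid with its knob up. I handed the job in at about 33 s on the robot's clock.

**Set-downs:** the wrist force stayed below about 3 N at every set-down, with no drops.

**Last checks:**
- **Heights:** in the side view the cup rim was at z≈0.110 and the infuser collar top at 0.140. The knob top was at about 0.173, against 0.174 expected. The lid reached its exact expected height as it touched down.
- **Centring:** the cup, infuser and lid are centred on the warmer to about 1–2 mm. The tea light stood upright mid-gap when I placed it; after that it could only be partly seen.
- **Bystanders:** the spice jar, tape roll and dropper bottle are unmoved, within about 3 mm of camera noise.

**What disagreed:**
- **Tool height:** the real fingertips sat about 28 mm above the reported TCP. My first close on the tea light therefore shut in the air above it, touching nothing. I measured the offset and corrected every later height for it.
- **Cameras:** the two views differed by about 2 mm throughout.

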